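# Load the sloping drilling jig

### The arm

A 6-joint arm with a two-finger parallel gripper is mounted at the origin on the work surface. World frame = base frame: x ahead of the robot, y to its left, z up, the work surface at z = 0. Lengths are in m, angles in degrees, forces in N, time in s.
With the tool pointing down it reaches from about 0.4 to 0.825 m from the base axis. Payload 7 kg.
Tool frame: the origin (TCP) lies midway between the tips of the shut fingers; the grasp point (between the pads) lies 19 mm behind it; z points along the fingers, y is the line along which they close (so a half turn about z gives the same grasp; the last joint's range is limited). The gripper opens to 88 mm and grips with 3 to 60 N. Pads are 19 mm wide; open, the fingers measure 130 mm over their backs; the gripper's body (78 mm by 193 mm) begins 47 mm behind the grasp point.
Start: joints at [-59.41, 20.546, 0.682, 0, -70.136, -16.507], TCP at [0.164, -0.655, 0.227] pointing down, gripper open.
Joint ranges: [-176.03, 176.03], [-82.01, 121.73], [-58.28, 71.71], [-173.87, 95.51], [-174.79, -0.11], [-173.66, 173.66]. Speed limits (degrees/s): [136.94, 136.94, 172.46, 180, 180, 180].

### API

Orientations are given as [roll, pitch, yaw] about the fixed x, y, z axes, in that order (R = Rz(yaw) Ry(pitch) Rx(roll)).
In Python, from plant import ctrl gives the robot as it stands.
- The arm moves only by the tool arm_command, never from a script. Its argument "steps" is a list of rows, each an object with "translation": the shift along the tool's x, y, z in mm, a list of three; "rotation": the turn, a rotation vector about the tool's x, y, z in units of 5 degrees (1.0 is 5 degrees), a list of three; "claw": the finger opening in mm, from 0 to 87.6. In form: [{"translation": [x, y, z], "rotation": [rx, ry, rz], "claw": claw}, ...]. A call has 1 to 5 rows; each row is the pose to reach, as a shift and turn from the pose commanded when the call began, along the tool's axes at that moment; what a row does not reach only later rows make up. A row lasts 1/10 s, in which the tool goes at most 50 mm and 8.59 degrees, less where a joint would pass 70% of its speed; a pose out of reach is approached as far as the arm can. A call with a gripper value outside its range is refused whole. The fingers move at their own pace and stop on an object; the grip force is fixed at half the most. Time passes only in rows, so rows that repeat a pose let the fingers close. It gives the time, the measured TCP pose, the force, the opening and the grip force at its end, in the units of the state.
- ctrl.get_obs(): the state, without advancing time (a new reading comes with each control period).
- ctrl.snapshot(name): name is "scene" or "top" or "wrist"; returns (picture, depth): 480x640x3 uint8, red, green, blue; 480x640 float32, m along the optical axis (not along the pixel's ray), 0 where there is no reading.
- ctrl.calibration(name): a dict with "vertical_fov" (degrees; the focal length in pixels is half the picture's height over the tangent of half this angle, whatever the lens; pixels are square), "cx", "cy" (the principal point, pixels), "k1" (the pictures are not rectified: a ray, as slopes to the right and down, at radius r is drawn at 1 + k1 r^2 times it, then the intrinsics apply), "rvec" (rotation vector, rad) and "tvec" (3), from world to camera coordinates, as OpenCV has them; the wrist camera has in their place "hand_eye" (4x4, takes a point from camera to tool coordinates, whose origin is the TCP and whose axes are the flange's). Camera axes: x right, y down, z forward; pixel columns grow to the right and rows downward; lengths in m; the calibration is good to about 2 mm. A picture is of the moment at which its call begins: read the wrist's pose just before it. calibration takes no time and is no camera call.
- ctrl.close_job(): hands the job in; it is judged then, once.
The state is a dict: "clock": time; "joint_pos": joint angles; "qvel": joint speeds; "tau": joint torques, N m; "tool_pos": TCP position; "orientation": TCP orientation; "force": force on the tool from outside, world axes, zero at the start; "moment": the same for the moment, N m; "opening": finger opening in m; "gripper_force": force on a finger pad.
Only numpy, scipy, OpenCV 4.12 (cv2) and the standard library are available. Lean on these libraries where they do the work, as an engineer would, in place of code of your own. Each camera call takes 0.05 s, during which the arm holds its last target. There are 200 camera calls.

### The job

Load the sloping drilling jig: set the loose beech blank over its two pins, then lower the long aluminium bush plate over the same pins on top of it, each with its wide hole on the thick pin and fully down, flush. Then swing the toggle clamp's handle fully down so that its rubber pad presses on the plate. Put the parts down without dropping them and leave everything else on the bench where it is.

Things in the scene. Friction and masses are not known exactly. Their poses are not given: they have to be found in the camera images.
- cradle: Jig's plywood base, 170 x 350 x 18 mm, fixed. Origin on its underside at the pins' midpoint along its length; y along the board (-130 to +220 mm), x away from the robot, down the slope. A bed hinged on its +x edge is locked at a slope of 21 to 33 degrees, different each time, between two curved steel stays (y = -114 and +204 mm) with black star knobs; it stays put under ordinary forces.
- seat (a point): Point on the sloping bed's face midway between the pins. Axes: x down the slope, away from the robot, y along the bed from the thick pin to the thin pin and on to the clamp, z out of the face, along the pins. The bed is 18 mm thick and reaches 62 mm to either side in x and from -110 to +200 mm in y.
- pin_thick (a point): Tip of the thick steel pin, diameter 14 mm, at y = -55 mm from the seat, 51 mm above the bed's face; full diameter up to 40 mm, then a tapered nose 5 mm wide at its tip. Axes as the seat.
- pin_thin (a point): Tip of the thin steel pin, diameter 10 mm, at y = +55 mm from the seat, 51 mm above the bed's face; full diameter up to 40 mm, then a tapered nose 4 mm wide at its tip. Axes as the seat.
- blank: The work: loose plain beech block 56 (x) x 164 (y) x 28 (z) mm, about 0.2 kg, lying flat on the bench. Two through holes on its long middle line: 15.6 mm wide at y = -55 mm and 11.6 mm wide at y = +55 mm. Origin at the centre of its underside; seated, its frame coincides with the seat's.
- blank_top (a point): Centre of the blank's upper face, 28 mm above its origin; axes as the blank.
- blank_thin_hole (a point): Centre of the mouth of the blank's narrow hole at its underside (y = +55 mm).
- bush_plate: The long bush plate: aluminium 64 (x) x 164 (y) x 10 (z) mm, about 0.36 kg, flat on the bench, handle up. Through holes on its middle line: 15.6 mm wide at y = -55 mm, 11.6 mm at y = +55 mm; six bushes 2 mm proud. Central dark wooden grip bar 20 (x) x 66 (y) mm, top 44 mm above the underside. Origin: centre of the underside; seated, its frame coincides with blank_top.
- plate_thin_hole (a point): Centre of the mouth of the long plate's narrow hole at its underside (y = +55 mm).
- clamp_handle (a joint): Toggle clamp handle at the bed's +y end: 0 rad = fully down (closed, stop), lying along the bed's +y; starts raised 1.1 to 1.4 rad (upper stop 1.45). Turns about the bed's x axis, needs about 4 N at the grip, stays where left. The clamp arm is linked and turns the other way 1.1 times as far: upright when open; closed it lies along -y with its pad on the plate's end at y = +73 mm.
- handle_pivot (a point): Axis of the clamp handle: at y = +160 mm, 56 mm above the bed's face, over the bed's middle line. Axes as the seat.
- handle_grip (a point): Point on the middle line of the handle's black grip, 100 mm out from the pivot; grip diameter about 18 mm, from 39 to 120 mm out from the pivot. Its y axis points out along the handle; its x is the pivot's axis.
- clamp_arm: Steel arm of the toggle clamp, two flat bars 12 mm deep and 17 mm wide over all, 71 mm long, with a spindle and rubber pad near its end. Origin on its pivot at y = +135 mm, 54 mm above the bed's face; its -y axis points out along the arm. It moves only with the handle.
- short_plate: Not needed: a shorter bush plate of the same make, 64 x 128 x 10 mm with the same grip bar (top at 44 mm), two equal holes 96 mm apart. Origin at the centre of its underside. Leave it alone.
- glue_bottle: White glue bottle, 50 mm wide, 190 mm tall, standing; origin under its centre. Leave it alone.
- offcut: Plywood offcut 55 x 40 x 18 mm; origin under its centre. Leave it alone.
- screw_jar: Grey screw jar, 60 mm wide, 75 mm tall; origin under its centre. Leave it alone.
- screwdriver: Screwdriver 200 mm long with a black handle, lying along its x; origin under its middle. Leave it alone.
- spanner: Steel spanner 180 mm long, 38 mm wide, 8 mm high, lying along its x; origin under its middle. Leave it alone.
- filler_tin: Tin 80 mm wide, 90 mm tall; origin under its centre. Leave it alone.

How it is judged (in metres and radians):
On the way, in this order (a step that is already met when the one before it is completed fails the run):
1. the blank lies flush on the bed over both pins (distance between blank and seat below 0.004 m and angle between the z axis of blank and the z axis of seat, either way round below 0.03 rad and distance between blank_thin_hole and pin_thin below 0.06 m), for 0.2 s.
2. the long bush plate lies flush on the seated blank over both pins (all of step 1 and distance between bush_plate and blank_top below 0.004 m and angle between the z axis of bush_plate and the z axis of seat, either way round below 0.03 rad and distance between plate_thin_hole and pin_thin below 0.06 m), for 0.2 s.
3. the toggle clamp is closed, its pad pressing on the plate (value of joint clamp_handle below 0.1 rad and contact force between clamp_arm and bush_plate above 0.3 N), for 0.2 s.
At the end, for the whole second after the job is handed in: The blank lies on the bed and the long bush plate on the blank, over both pins, each within 4 mm of its seat and 0.03 rad of the slope, narrow hole on the thin pin, at rest; the clamp handle is within 0.10 rad of fully down, its pad pressing on the plate (over 0.3 N) (all of step 2 and all of step 3 and linear speed of each of blank, bush_plate below 0.02 m/s); the robot touches nothing.
It fails at once if something else on the bench is moved by more than 30 mm (distance of any of glue_bottle, offcut, screw_jar, screwdriver, spanner, filler_tin, short_plate from where it was at the start of the episode above 0.03 m).
It fails at once if the glue bottle is knocked over (angle between glue_bottle's own z axis and vertical above 0.5 rad).
It fails at once if the blank is dropped or thrown (faster than 0.5 m/s while not held) (contact force between the fingers and blank below 0.05 N and linear speed of blank above 0.5 m/s).
It fails at once if the long bush plate is dropped or thrown (faster than 0.5 m/s while not held) (contact force between the fingers and bush_plate below 0.05 N and linear speed of bush_plate above 0.5 m/s).
It also fails if it takes over 72 s, if anything falls off the work surface, if the arm or the gripper's body presses on something with over 40 N, if the wrist force passes 120 N, or if a joint passes its speed limit or range.

## Working session

There is one attempt and no reset: what is moved stays moved. The work goes in short steps, Python scripts to look and compute and a tool call to move; the robot and the scene stay as the last step left them, time stands still between calls to the robot, and variables do not carry over. Pictures are saved under pics/ and viewed, at most 13 in all, crops included, and the job is handed in when it is done.

Besides the shell and the picture viewer there is one more tool, called by a JSON object that holds its "name" and its "arguments". arm_command: Moves the arm, as the interface text tells. Its arguments: {"type":"object","properties":{"steps":{"type":"array"}},"required":["steps"]}

```bash
ls; mkdir -p pics; cat > h.py <<'E'
import numpy as np, cv2
from scipy.spatial.transform import Rotation as R
from plant import ctrl
def K(c):
    f=240/np.tan(np.radians(c["vertical_fov"])/2); return f
def pose():
    o=ctrl.get_obs(); T=np.eye(4); T[:3,:3]=R.from_euler('xyz',o["orientation"],degrees=True).as_matrix(); T[:3,3]=o["tool_pos"]; return T
def cam2world(name,T=None):
    c=ctrl.calibration(name)
    if name=="wrist": return (pose() if T is None else T)@np.array(c["hand_eye"])
    M=np.eye(4); M[:3,:3]=cv2.Rodrigues(np.array(c["rvec"],float))[0]; M[:3,3]=np.ravel(c["tvec"]); return np.linalg.inv(M)
def rays(name,uv):
    c=ctrl.calibration(name); f=K(c); uv=np.atleast_2d(np.array(uv,float))
    d=(uv-[c["cx"],c["cy"]])/f; s=d.copy()
    for _ in range(20): s=d/(1+c["k1"]*(s**2).sum(1,keepdims=True))
    return np.c_[s,np.ones(len(s))]
def cast(name,uv,M,p0=(0,0,0),n=(0,0,1)):
    r=rays(name,uv)@M[:3,:3].T; o=M[:3,3]; n=np.array(n,float)
    return o+r*(((np.array(p0)-o)@n)/(r@n))[:,None]
def cloud(name,depth,M):
    v,u=np.mgrid[:480,:640]; r=rays(name,np.c_[u.ravel(),v.ravel()])*depth.reshape(-1,1)
    return (r@M[:3,:3].T+M[:3,3]).reshape(480,640,3)
def snap(name,tag):
    T=pose(); im,d=ctrl.snapshot(name); M=cam2world(name,T)
    cv2.imwrite(f"pics/{tag}.png",im[:,:,::-1]); np.savez(f"pics/{tag}.npz",im=im,d=d,M=M); return im,d,M
def load(tag):
    z=np.load(f"pics/{tag}.npz"); return z["im"],z["d"],z["M"]
def delta(pos,Rm):
    "move in tool axes: mm, units of 5 deg"
    T=pose(); return np.round(T[:3,:3].T@(np.array(pos)-T[:3,3])*1000,1), np.round(np.degrees(R.from_matrix(T[:3,:3].T@Rm).as_rotvec())/5,3)
E
python3 - <<'E'
from h import *
for n in("top","scene"):
    im,d,M=snap(n,n+"0"); print(n,M.round(3).tolist(),(d>0).mean())
print(ctrl.get_obs()); print(ctrl.calibration("wrist"))
E
```

```text
pics
top [[0.001, -0.991, 0.136, 0.412], [-1.0, -0.002, -0.006, -0.029], [0.007, -0.136, -0.991, 1.162], [0.0, 0.0, 0.0, 1.0]] 0.996064453125
scene [[0.072, 0.675, -0.734, 1.31], [0.997, -0.035, 0.067, -0.124], [0.02, -0.737, -0.676, 0.791], [0.0, 0.0, 0.0, 1.0]] 0.9959114583333334
{'clock': 0.1, 'joint_pos': array([-5.94082297e+01,  2.05883568e+01,  6.38310195e-01, -1.69746446e-02,
       -7.01378215e+01, -1.65060954e+01]), 'qvel': array([ 0.11028875, -0.14594375,  0.13441673,  0.05610081, -0.07101668,
        0.0591973 ]), 'tau': array([-2.99150124e-04, -5.84162056e+01,  2.93752652e+01,  7.01555863e+00,
        1.01519926e-02, -9.09476194e-05]), 'tool_pos': array([ 0.16412073, -0.65427517,  0.2257018 ]), 'orientation': array([ 1.79911219e+02, -9.66660728e-03, -1.65920097e+02]), 'force': array([ 0.50411085,  0.05237416, -0.23340376]), 'moment': array([-0.02833037, -0.00065048, -0.00025963]), 'gripper_force': 0.0, 'opening': 0.0877184900529024}
{'vertical_fov': 65.33166062701822, 'cx': 322.46839089778865, 'cy': 243.92966575695002, 'k1': -0.07775136937577314, 'hand_eye': array([[ 7.97366157e-04, -9.60207818e-01, -2.79285358e-01,
         7.47066057e-02],
       [ 9.99999429e-01,  9.64203677e-04, -4.59996210e-04,
        -1.47560149e-04],
       [ 7.10979926e-04, -2.79284832e-01,  9.60208038e-01,
        -1.59075055e-01],
       [ 0.00000000e+00,  0.00000000e+00,  0.00000000e+00,
         1.00000000e+00]])}
```

View pics/top0.png

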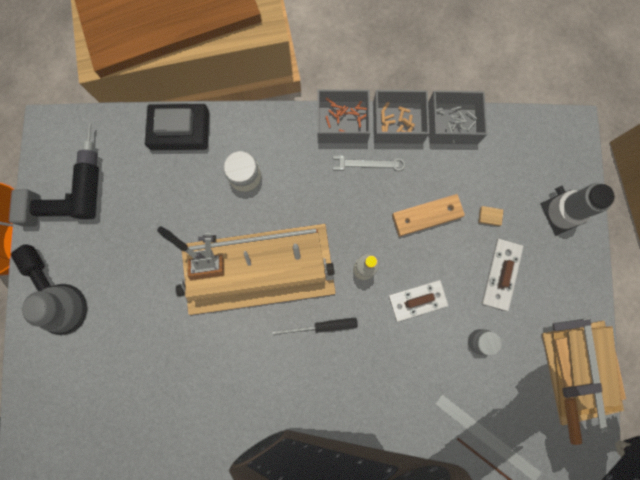

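View pics/scene0.png

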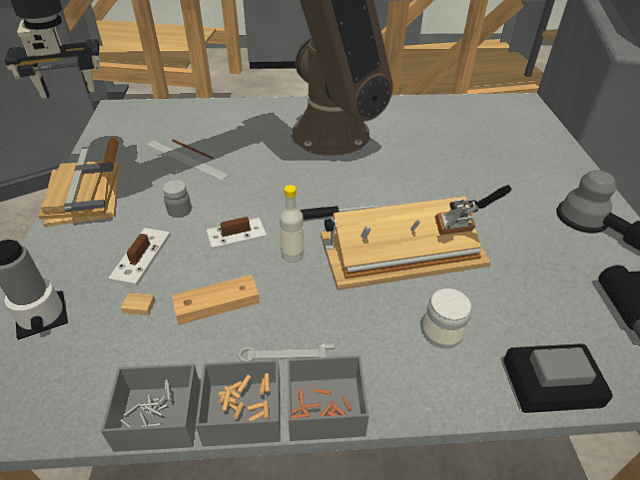

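Top view: blank at about (428,215), long plate (503,274), short plate (418,300), jig pins (246,257) and (296,252), handle (172,239), bottle (368,265).

```bash
cat > m.py <<'E'
from h import *
im,d,M=load("top0"); P=cloud("top",d,M); x,y,z=P[...,0],P[...,1],P[...,2]
hsv=cv2.cvtColor(im,cv2.COLOR_RGB2HSV)
print("table",np.median(z[380:400,150:220]))
def rect(mask,roi,zz,name):
    m=np.zeros_like(mask,np.uint8); a,b,c,e=roi; m[b:e,a:c]=mask[b:e,a:c]
    cs,_=cv2.findContours(m,cv2.RETR_EXTERNAL,cv2.CHAIN_APPROX_NONE); k=max(cs,key=cv2.contourArea)
    w=cast("top",k[:,0,:],M,(0,0,zz))[:,:2].astype(np.float32)
    r=cv2.minAreaRect(w*1000); print(name,np.round(r[0],1),np.round(r[1],1),round(r[2],1), "zmed",np.median(z[m>0]).round(4))
rect((z>.02),(385,185,472,245),.028,"blank")
rect((z>.004)&(z<.1),(475,232,530,315),.010,"plate")
rect((z>.004)&(z<.1),(380,275,455,325),.010,"short")
# bed plane
m=np.zeros(z.shape,bool); m[262:285,235:320]=1; m&=(z>.03)
A=P[m]; 
for _ in range(5):
    c=A.mean(0); n=np.linalg.svd(A-c,full_matrices=False)[2][2]; n*=np.sign(n[2]); A=A[abs((A-c)@n)<.004]
print("plane",c,n,len(A),"slope",np.degrees(np.arccos(n[2])), "dir",np.degrees(np.arctan2(n[1],n[0])))
h=(P-c)@n
for roi in((225,235,262,275),(280,235,310,268),(150,220,235,285)):
    s=np.zeros(z.shape,bool); s[roi[1]:roi[3],roi[0]:roi[2]]=1; s&=(h>.02)&(h<.2)
    v,u=np.nonzero(s); i=np.argmax(h[s]); print(s.sum(),P[s].mean(0).round(4),"top",P[s][i].round(4),h[s][i].round(4),u[i],v[i])
E
python3 m.py
python3 - <<'E'
import cv2
a=cv2.imread("pics/top0.png"); cv2.imwrite("pics/c1.png",cv2.resize(a[200:330,150:350],None,fx=4,fy=4,interpolation=cv2.INTER_CUBIC))
E
```

```text
table 0.0004065689600336597
blank [ 649.6 -284.7] [ 59.2 166. ] 16.9 zmed 0.029
plate [ 505.5 -467.8] [ 73.7 169.5] 75.1 zmed 0.0111
short [ 443.4 -258.4] [ 68.6 132.5] 17.9 zmed 0.011
plane [0.5026116  0.06412305 0.08997323] [0.66371647 0.05576311 0.74590276] 306 slope 41.76330204124018 dir 4.802509856426913
257 [0.5714 0.146  0.0577] top [0.547  0.1367 0.12  ] 0.0559 245 251
349 [0.5762 0.0319 0.0636] top [0.5647 0.0285 0.1196] 0.0614 295 243
2085 [0.5763 0.2573 0.0836] top [0.5804 0.2873 0.2271] 0.1663 161 227
```

View pics/c1.png

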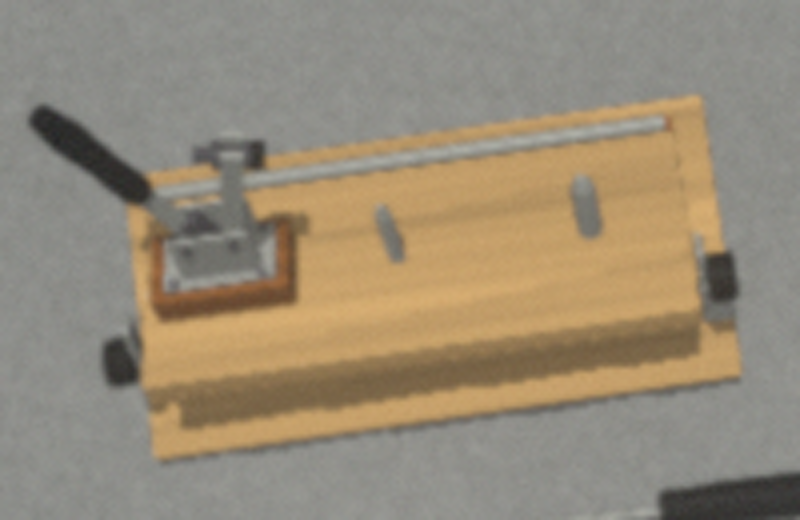

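```bash
cat >> h.py <<'E'
def down(psi): return R.from_euler('xyz',[180,0,psi],degrees=True).as_matrix()
def plan(wps,T=None):
    "wps: list of (pos,Rm); prints one call target per <=240 mm / 40 deg chunk, in tool axes at the chunk's start"
    T=pose() if T is None else T; p,Q=T[:3,3],R.from_matrix(T[:3,:3])
    for pos,Rm in wps:
        pos=np.array(pos,float); D=(Q.inv()*R.from_matrix(Rm)).as_rotvec(); n=int(np.ceil(max(np.linalg.norm(pos-p)/.24,np.degrees(np.linalg.norm(D))/40,.01)))
        for i in range(n):
            q=p+(pos-p)/n; t=Q.inv().apply(q-p)*1000 if i==0 else Q.inv().apply((pos-p0)/n)*1000
            if i==0: p0=p
            print(np.round(t,1).tolist(),np.round(np.degrees(D)/n/5,3).tolist()); Q=Q*R.from_rotvec(D/n)
        p=pos; Q=R.from_matrix(Rm)
E
cat > m2.py <<'E'
from h import *
im,d,M=load("top0"); P=cloud("top",d,M); z=P[...,2]
m=np.zeros(z.shape,bool); m[240:278,210:318]=1; A=P[m&(z>.02)]
rng=np.random.default_rng(0); best=0
for _ in range(300):
    s=A[rng.choice(len(A),3,False)]; n=np.cross(s[1]-s[0],s[2]-s[0]); n/=np.linalg.norm(n)+1e-12
    k=abs((A-s[0])@n)<.003
    if k.sum()>best: best=k.sum(); B=A[k]
c=B.mean(0); n=np.linalg.svd(B-c,full_matrices=False)[2][2]; n*=np.sign(n[2])
print(c,n,best,len(A),"slope",np.degrees(np.arccos(n[2])),"dir",np.degrees(np.arctan2(n[1],n[0])))
h=(P-c)@n
for roi in((225,235,262,275),(280,235,310,268)):
    s=np.zeros(z.shape,bool); s[roi[1]:roi[3],roi[0]:roi[2]]=1; s&=(h>.015)&(h<.06); v,u=np.nonzero(s)
    t=h[s]>.04; print(s.sum(),h[s].max(),(P[s]-h[s][:,None]*n).mean(0).round(4),u.mean(),v.mean(),"tip",P[s][t].mean(0).round(4),(P[s]-h[s][:,None]*n)[t].mean(0).round(4))
E
python3 m2.py; python3 -c "
from h import *
plan([((.65,-.285,.15),down(-73))])"
```

```text
[0.5365521  0.09090264 0.07088374] [0.44987075 0.06730804 0.89055372] 3239 4082 slope 27.057089844716426 dir 8.50926958522412
48 0.051509536690427904 [0.5215 0.1342 0.0752] 246.04166666666666 256.4791666666667 tip [0.5427 0.1376 0.1161] [0.5219 0.1345 0.075 ]
71 0.051890058692425974 [0.5362 0.025  0.076 ] 295.76056338028167 249.64788732394365 tip [0.5581 0.0282 0.1165] [0.5374 0.0251 0.0754]
[-187.0, 80.0, 25.3] [0.005, 0.004, -6.195]
[-201.5, -27.7, 25.2] [0.005, 0.004, -6.195]
[-158.6, -127.5, 25.2] [0.005, 0.004, -6.195]
```

{"name": "arm_command", "arguments": {"steps": [{"translation": [-187, 80, 25], "rotation": [0, 0, -6.2], "claw": 87}, {"translation": [-187, 80, 25], "rotation": [0, 0, -6.2], "claw": 87}, {"translation": [-187, 80, 25], "rotation": [0, 0, -6.2], "claw": 87}, {"translation": [-187, 80, 25], "rotation": [0, 0, -6.2], "claw": 87}, {"translation": [-187, 80, 25], "rotation": [0, 0, -6.2], "claw": 87}]}}

```text
clock: 0.6
tool_pos: [0.3295, -0.5283, 0.2005]
orientation: [179.9, 0.1, -134.5]
force: [-0.6, -0.2, -0.6]
opening: 0.0869
gripper_force: 0.0
```

{"name": "arm_command", "arguments": {"steps": [{"translation": [-201, -28, 25], "rotation": [0, 0, -6.2], "claw": 87}, {"translation": [-201, -28, 25], "rotation": [0, 0, -6.2], "claw": 87}, {"translation": [-201, -28, 25], "rotation": [0, 0, -6.2], "claw": 87}, {"translation": [-201, -28, 25], "rotation": [0, 0, -6.2], "claw": 87}, {"translation": [-201, -28, 25], "rotation": [0, 0, -6.2], "claw": 87}]}}

```text
clock: 1.1
tool_pos: [0.4911, -0.406, 0.1752]
orientation: [179.9, 0.0, -103.5]
force: [-0.2, 0.1, -0.7]
opening: 0.0867
gripper_force: 0.0
```

{"name": "arm_command", "arguments": {"steps": [{"translation": [-158, -127, 25], "rotation": [0, 0, -6.2], "claw": 87}, {"translation": [-158, -127, 25], "rotation": [0, 0, -6.2], "claw": 87}, {"translation": [-158, -127, 25], "rotation": [0, 0, -6.2], "claw": 87}, {"translation": [-158, -127, 25], "rotation": [0, 0, -6.2], "claw": 87}, {"translation": [-158, -127, 25], "rotation": [0, 0, -6.2], "claw": 87}]}}

```text
clock: 1.6
tool_pos: [0.6522, -0.283, 0.1494]
orientation: [179.9, 0.1, -72.6]
force: [-0.8, -0.6, -0.6]
opening: 0.0869
gripper_force: 0.0
```

```bash
python3 - <<'E'
from h import *
im,d,M=snap("wrist","w1"); print(pose().round(4).tolist(),ctrl.get_obs()["joint_pos"].round(1),ctrl.get_obs()["clock"])
P=cloud("wrist",d,M); z=P[...,2]; print(np.median(z))
E
```

```text
[[0.2963, -0.9551, -0.002, 0.6509], [-0.9551, -0.2963, 0.0005, -0.2841], [-0.001, 0.0018, -1.0, 0.1497], [0.0, 0.0, 0.0, 1.0]] [ -7.9  26.7   0.   -0.  -63.4  25.2] 1.65
0.011753895835062755
```

View pics/w1.png

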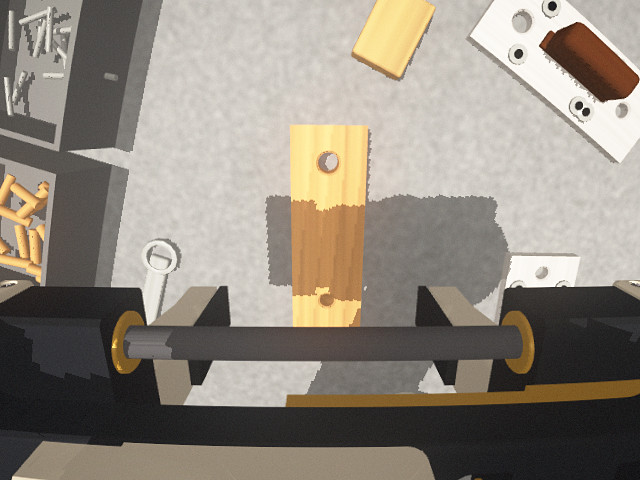

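Wrist view: wide hole of the blank at (328,161), narrow at (326,300); long plate at upper right with its wide hole at (522,20), narrow at (622,110).

```bash
python3 - <<'E'
from h import *
im,d,M=load("w1"); P=cloud("wrist",d,M); z=P[...,2]
print("table",np.median(z[200:260,180:260]), "blank top",np.median(z[180:280,300:350]))
hsv=cv2.cvtColor(im,cv2.COLOR_RGB2HSV)
for a,b in(((328,161),.028),((326,300),.028),((522,20),.010),((622,110),.010)): print(a,cast("wrist",[a],M,(0,0,b))[0].round(4))
# blank edges at rows; saturation edges
for v in(140,180,200,290):
    s=hsv[v,260:400,1].astype(int); k=np.nonzero(s>70)[0]+260; e=cast("wrist",[(k[0],v),(k[-1],v)],M,(0,0,.028)); print(v,k[0],k[-1],e.round(4)[:,:2].tolist(),np.linalg.norm(e[1]-e[0]))
T=np.array([k for k in range(100,160) if hsv[k,330,1]>70]); print("end",T[0],cast("wrist",[(330,T[0])],M,(0,0,.028)))
for c in((328,161),(326,300)):
    w=im[c[1]-16:c[1]+17,c[0]-18:c[0]+19]; hs=hsv[c[1]-16:c[1]+17,c[0]-18:c[0]+19]
    g=w.astype(int).sum(2); m=(g<0.72*np.median(g)) | (hs[...,1]<60); v,u=np.nonzero(m); print(u.min()+c[0]-18,u.max()+c[0]-18,v.min()+c[1]-16,v.max()+c[1]-16,m.sum())
E
```

```text
table 0.0008357609569734081 blank top 0.028835717029260022
(328, 161) [ 0.6661 -0.3391  0.028 ]
(326, 300) [ 0.6338 -0.2326  0.028 ]
(522, 20) [ 0.5598 -0.4821  0.01  ]
(622, 110) [ 0.4534 -0.4512  0.01  ]
140 290 367 [[0.697, -0.3452], [0.6436, -0.362]] 0.055951450893270485
180 291 366 [[0.6882, -0.3176], [0.6348, -0.3344]] 0.05592072612966801
200 291 365 [[0.684, -0.3031], [0.6306, -0.3199]] 0.05594147275539711
290 292 361 [[0.6628, -0.2328], [0.6094, -0.2495]] 0.05596137170920697
end 125 [[ 0.67248169 -0.36392062  0.028     ]]
317 338 151 172 329
308 344 284 306 426
```

{"name": "arm_command", "arguments": {"steps": [{"translation": [1.2, 1.6, 40], "rotation": [0, 0, 0.1], "claw": 87}, {"translation": [1.2, 1.6, 80], "rotation": [0, 0, 0.1], "claw": 87}, {"translation": [1.2, 1.6, 115], "rotation": [0, 0, 0.1], "claw": 87}, {"translation": [1.2, 1.6, 135], "rotation": [0, 0, 0.1], "claw": 87}, {"translation": [1.2, 1.6, 145], "rotation": [0, 0, 0.1], "claw": 87}]}}

```text
clock: 2.15
tool_pos: [0.6455, -0.2887, 0.004]
orientation: [179.8, 0.1, -73.6]
force: [-0.5, -0.5, 0.6]
opening: 0.087
gripper_force: 0.0
```

{"name": "arm_command", "arguments": {"steps": [{"translation": [0, 0, 0], "rotation": [0, 0, 0], "claw": 87}, {"translation": [0, 0, 0], "rotation": [0, 0, 0], "claw": 45}, {"translation": [0, 0, 0], "rotation": [0, 0, 0], "claw": 45}, {"translation": [0, 0, 0], "rotation": [0, 0, 0], "claw": 45}, {"translation": [0, 0, 0], "rotation": [0, 0, 0], "claw": 45}]}}

```text
clock: 2.65
tool_pos: [0.6485, -0.2879, 0.0077]
orientation: [-179.9, -0.0, -73.4]
force: [0.2, 0.6, -0.9]
opening: 0.0601
gripper_force: 0.0
```

{"name": "arm_command", "arguments": {"steps": [{"translation": [0, 0, 0], "rotation": [0, 0, 0], "claw": 45}, {"translation": [0, 0, 0], "rotation": [0, 0, 0], "claw": 45}, {"translation": [0, 0, 0], "rotation": [0, 0, 0], "claw": 45}]}}

```text
clock: 2.95
tool_pos: [0.6486, -0.2879, 0.0074]
orientation: [-179.9, -0.0, -73.4]
force: [-0.7, 1.9, 6.0]
opening: 0.0558
gripper_force: 30.0
```

{"name": "arm_command", "arguments": {"steps": [{"translation": [0, 0, -30], "rotation": [0, 0, 0], "claw": 45}, {"translation": [0, 0, -75], "rotation": [0, 0, 0], "claw": 45}, {"translation": [0, 0, -125], "rotation": [0, 0, 0], "claw": 45}, {"translation": [0, 0, -175], "rotation": [0, 0, 0], "claw": 45}, {"translation": [0, 0, -225], "rotation": [0, 0, 0], "claw": 45}]}}

```text
clock: 3.45
tool_pos: [0.6471, -0.2875, 0.2327]
orientation: [179.9, 0.1, -73.4]
force: [1.6, -0.8, -2.9]
opening: 0.0558
gripper_force: 30.0
```

```bash
cat >> h.py <<'E'
def bedR(yaw,slope): return R.from_euler('ZY',[yaw,slope],degrees=True).as_matrix()
def toolR(B): return np.c_[-B[:,1],-B[:,0],-B[:,2]]
E
python3 - <<'E'
from h import *
B=bedR(7.9,27); print(B.round(3).tolist()); s=np.array([.529,.0796,.0755])
print(pose()[:3,3],ctrl.get_obs()["joint_pos"])
plan([(s+B[:,2]*.15,toolR(B))])
im,d,M=load("top0"); P=cloud("top",d,M)
for u,v in((370,262),(241,165)): print(P[v,u])
E
```

```text
[[0.883, -0.137, 0.45], [0.122, 0.991, 0.062], [-0.454, -0.0, 0.891]]
[ 0.64714769 -0.28752185  0.23272896] [-8.25564553e+00  2.35374743e+01  6.02742169e+00 -2.88571057e-02
 -7.25825711e+01  2.48387789e+01]
[-187.6, -29.4, 12.0] [-2.687, -0.199, 0.853]
[-189.2, -17.9, 9.7] [-2.687, -0.199, 0.853]
[ 0.51570319 -0.12656331  0.19315992]
[0.74888018 0.15545761 0.09185681]
```

{"name": "arm_command", "arguments": {"steps": [{"translation": [-37, -6, 0], "rotation": [-0.53, -0.04, 0.17], "claw": 45}, {"translation": [-75, -12, 2], "rotation": [-1.07, -0.08, 0.34], "claw": 45}, {"translation": [-113, -18, 5], "rotation": [-1.6, -0.12, 0.51], "claw": 45}, {"translation": [-150, -24, 8], "rotation": [-2.15, -0.16, 0.68], "claw": 45}, {"translation": [-188, -29, 12], "rotation": [-2.69, -0.2, 0.85], "claw": 45}]}}

```text
clock: 3.95
tool_pos: [0.6214, -0.0979, 0.219]
orientation: [166.4, 0.5, -77.8]
force: [0.4, -0.4, -1.6]
opening: 0.0558
gripper_force: 30.0
```

{"name": "arm_command", "arguments": {"steps": [{"translation": [-40, -4, 2], "rotation": [-0.6, -0.04, 0.2], "claw": 45}, {"translation": [-90, -9, 5], "rotation": [-1.3, -0.1, 0.4], "claw": 45}, {"translation": [-135, -13, 7], "rotation": [-2.0, -0.15, 0.65], "claw": 45}, {"translation": [-170, -16, 9], "rotation": [-2.5, -0.18, 0.8], "claw": 45}, {"translation": [-189, -18, 10], "rotation": [-2.69, -0.2, 0.85], "claw": 45}]}}

```text
clock: 4.45
tool_pos: [0.5961, 0.0918, 0.2052]
orientation: [152.8, -0.0, -82.0]
force: [-0.8, -0.6, -2.1]
opening: 0.0559
gripper_force: 30.0
```

{"name": "arm_command", "arguments": {"steps": [{"translation": [0, 0, 0], "rotation": [0, 0, 0], "claw": 45}, {"translation": [0, 0, 0], "rotation": [0, 0, 0], "claw": 45}]}}

```text
clock: 4.65
tool_pos: [0.5968, 0.0885, 0.2067]
orientation: [153.0, -0.1, -82.0]
force: [0.4, -0.4, -2.3]
opening: 0.0557
gripper_force: 30.0
```

```bash
python3 - <<'E'
from h import *
im,d,M=snap("wrist","w2"); o=ctrl.get_obs(); print(o["tool_pos"],o["orientation"],o["joint_pos"],o["force"],o["clock"])
snap("top","top1")
E
```

```text
[0.59680935 0.08790807 0.20718814] [ 1.53059528e+02 -5.10032746e-02 -8.20816258e+01] [ 22.54054614  31.82210118  13.61258927  -6.5865333  -97.93480157
 -14.02825412] [ 0.66012172  0.15770188 -1.89599334] 4.7
```

View pics/w2.png

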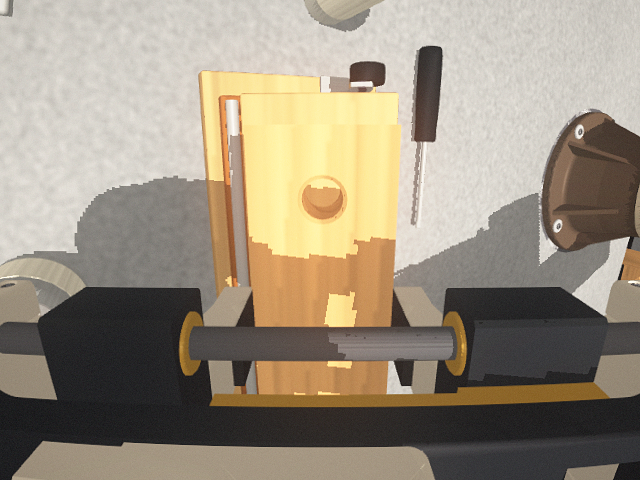

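The blank hides the pins here (its wide hole at (323,199)); I shift sideways so that the same camera sees pins and blank together.

{"name": "arm_command", "arguments": {"steps": [{"translation": [-20, 22, -5], "rotation": [0, 0, 0], "claw": 45}, {"translation": [-45, 50, -10], "rotation": [0, 0, 0], "claw": 45}, {"translation": [-70, 80, -15], "rotation": [0, 0, 0], "claw": 45}, {"translation": [-80, 95, -15], "rotation": [0, 0, 0], "claw": 45}, {"translation": [-80, 95, -15], "rotation": [0, 0, 0], "claw": 45}]}}

```text
clock: 5.25
tool_pos: [0.5078, 0.1573, 0.2661]
orientation: [153.3, 0.1, -82.0]
force: [0.5, 0.1, -2.1]
opening: 0.0559
gripper_force: 30.0
```

{"name": "arm_command", "arguments": {"steps": [{"translation": [0, 0, 0], "rotation": [0, 0, 0], "claw": 45}, {"translation": [0, 0, 0], "rotation": [0, 0, 0], "claw": 45}]}}

```text
clock: 5.45
tool_pos: [0.5089, 0.1562, 0.2632]
orientation: [153.0, -0.1, -82.1]
force: [-0.4, 0.1, -2.1]
opening: 0.0561
gripper_force: 30.0
```

```bash
python3 - <<'E'
from h import *
im,d,M=snap("wrist","w3"); o=ctrl.get_obs(); print(o["tool_pos"],o["orientation"],o["joint_pos"],o["force"],o["clock"])
E
```

```text
[0.50897879 0.15623684 0.26293293] [ 1.52995568e+02 -6.59735317e-02 -8.21477545e+01] [  30.44491493   23.22902813    8.32912647  -10.15176716 -100.16035569
  -22.1773819 ] [ 0.4295679  -0.22609296 -1.47951257] 5.5
```

View pics/w3.png

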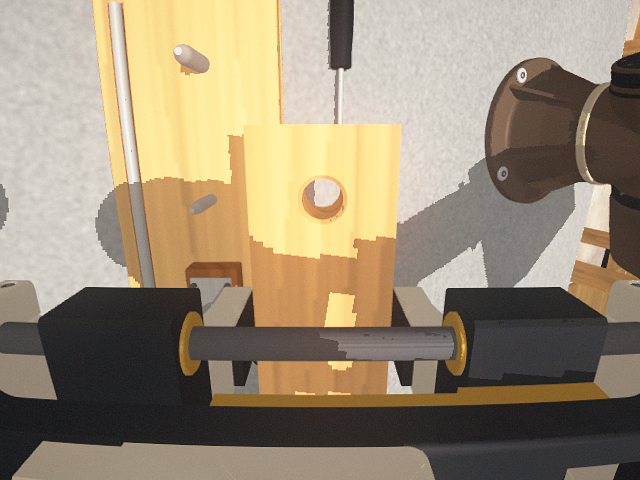

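```bash
cat > m3.py <<'E'
from h import *
im,d,M=load("w3"); P=cloud("wrist",d,M); z=P[...,2]
T=M@np.linalg.inv(np.array(ctrl.calibration("wrist")["hand_eye"])); Rt=T[:3,:3]
print("table",np.median(z[200:270,420:470]))
m=np.zeros(z.shape,bool); m[5:170,130:270]=1; A=P[m&(z>.03)]; rng=np.random.default_rng(0); best=0
for _ in range(300):
    s=A[rng.choice(len(A),3,False)]; n=np.cross(s[1]-s[0],s[2]-s[0]); n/=np.linalg.norm(n)+1e-12
    k=abs((A-s[0])@n)<.0015
    if k.sum()>best: best=k.sum(); B=A[k]
c=B.mean(0); n=np.linalg.svd(B-c,full_matrices=False)[2][2]; n*=np.sign(n[2]); h=(P-c)@n
print(c,n,best,len(A),"slope",np.degrees(np.arccos(n[2])))
t=[]
for roi,tip in(((165,35,225,85),(178,52)),((180,185,230,225),(193,211))):
    s=np.zeros(z.shape,bool); s[roi[1]:roi[3],roi[0]:roi[2]]=1; s&=(h>.008)&(h<.06); v,u=np.nonzero(s)
    hi=h[s]>np.sort(h[s])[-25]; tp=(u[hi].mean(),v[hi].mean()); print("max h",h[s].max(),s.sum(),"tip px",tp)
    f=cast("wrist",[tp],M,c+n*.0505,n)[0]; print(" tip foot",(f-.0505*n).round(4)," eye est",(cast("wrist",[tip],M,c+n*.051,n)[0]-.051*n).round(4), " cloud foot",(P[s]-h[s][:,None]*n).mean(0).round(4)); t.append(f-.0505*n)
t=np.array(t); seat=t.mean(0); y=t[1]-t[0]; print("dist",np.linalg.norm(y)); y-=n*(y@n); y/=np.linalg.norm(y); x=np.cross(y,n); Bd=np.c_[x,y,n]
print("seat",seat.round(4),"yaw",np.degrees(np.arctan2(-Bd[0,1],Bd[1,1])), "y.z",y[2])
np.savez("bed.npz",seat=seat,B=Bd)
# blank in tool frame
m=np.zeros(z.shape,bool); m[135:235,250:395]=1; m[170:230,290:355]=0; Q=(P-T[:3,3])@Rt; q=Q[m]; q=q[abs(q[:,2]-np.median(q[:,2]))<.003]
cc=q.mean(0); nn=np.linalg.svd(q-cc,full_matrices=False)[2][2]; nn*=np.sign(nn[2]); print("blank top tool frame",cc,nn)
hsv=cv2.cvtColor(im,cv2.COLOR_RGB2HSV)
v,u=np.mgrid[165:235,290:356]; dd=Q[165:235,290:356]; e=abs((dd-cc)@nn)>.0035
k=(cv2.connectedComponentsWithStats(e.astype(np.uint8))); i=1+np.argmax(k[2][1:,4]); print("hole bbox",k[2][i],k[3][i]+[290,165])
HE=np.array(ctrl.calibration("wrist")["hand_eye"])
w=cast("wrist",[(323.5,199)],HE,cc,nn)[0]; print("hole tool",w)
e=[]
for r in(140,160,235,265):
    s=h[r]; Z=abs((Q[r]-cc)@nn)<.003; uu=np.nonzero(Z)[0]; uu=uu[(uu>235)&(uu<410)]; E=cast("wrist",[(uu[0],r),(uu[-1],r)],HE,cc,nn); e.append(E.mean(0)); print(r,uu[0],uu[-1],E[:,:2].round(4).tolist())
e=np.array(e); print("yaw of blank axis in tool (y per x)",np.polyfit(e[:,0],e[:,1],1))
col=np.nonzero(abs((Q[:200,320]-cc)@nn)<.003)[0]; print("end",col[0],cast("wrist",[(320,col[0])],HE,cc,nn))
E
python3 m3.py
```

```text
table 0.0009456862754672335
[0.54242011 0.04278425 0.07216938] [0.45263095 0.0657     0.88927427] 19844 23024 slope 27.217806428239967
max h 0.05235750330383932 609 tip px (np.float64(177.70833333333334), np.float64(50.75))
 tip foot [0.5407 0.026  0.0743]  eye est [0.5403 0.0269 0.0744]  cloud foot [0.5376 0.0275 0.0758]
max h 0.05191793640266923 309 tip px (np.float64(191.45833333333334), np.float64(210.20833333333334))
 tip foot [0.525  0.1349 0.0742]  eye est [0.5238 0.1353 0.0748]  cloud foot [0.5229 0.1334 0.0754]
dist 0.11000194099110717
seat [0.5328 0.0805 0.0743] yaw 8.189113717938355 y.z -0.0006262719338823229
blank top tool frame [ 0.06020206 -0.00046252 -0.02176185] [0.00161712 0.00176564 0.99999713]
hole bbox [  12   14   41   39 1250] [321.9928 198.0536]
hole tool [ 5.30049055e-02  9.19553795e-05 -2.17511854e-02]
140 244 399 [[0.0744, -0.0283], [0.0744, 0.027]]
160 245 398 [[0.0673, -0.0283], [0.0673, 0.027]]
235 249 395 [[0.0392, -0.0283], [0.0392, 0.0274]]
265 251 394 [[0.0271, -0.0282], [0.0271, 0.0276]]
yaw of blank axis in tool (y per x) [-0.00774405 -0.00011172]
end 124 [[ 0.07974315 -0.00117063 -0.0217922 ]]
```

```bash
cat > go.py <<'E'
from h import *; import sys
b=np.load("bed.npz"); seat=np.array([.5325,.0808,.0744]); B=b["B"]; Rt=toolR(B); o=np.array([-.002,-.0004,.0062])
def tgt(h): return seat+h*B[:,2]-Rt@o
if __name__=="__main__":
    plan([(tgt(.1),Rt),(tgt(.06),Rt)])
    T=pose(); e=(T[:3,3]+T[:3,:3]@o-seat)@B*1000; print("blank in bed mm",e.round(1),"rot err",np.degrees(R.from_matrix(Rt.T@T[:3,:3]).as_rotvec()).round(2))
E
python3 go.py
```

```text
[79.5, -97.2, 56.0] [-0.043, 0.025, -0.063]
[0.0, -0.0, 40.0] [0.0, 0.0, 0.0]
blank in bed mm [-97.   79.9 155.8] rot err [ 0.21 -0.13  0.31]
```

{"name": "arm_command", "arguments": {"steps": [{"translation": [25, -30, 10], "rotation": [0, 0, 0], "claw": 45}, {"translation": [55, -65, 30], "rotation": [-0.04, 0.02, -0.06], "claw": 45}, {"translation": [79, -97, 50], "rotation": [-0.04, 0.02, -0.06], "claw": 45}, {"translation": [79.5, -97, 56], "rotation": [-0.04, 0.02, -0.06], "claw": 45}, {"translation": [79.5, -97, 56], "rotation": [-0.04, 0.02, -0.06], "claw": 45}]}}

```text
clock: 6.0
tool_pos: [0.5794, 0.0852, 0.167]
orientation: [152.5, -0.1, -81.9]
force: [-0.7, 0.2, -1.5]
opening: 0.0557
gripper_force: 30.0
```

{"name": "arm_command", "arguments": {"steps": [{"translation": [0, 0, 15], "rotation": [0, 0, 0], "claw": 45}, {"translation": [0, 0, 28], "rotation": [0, 0, 0], "claw": 45}, {"translation": [0, 0, 38], "rotation": [0, 0, 0], "claw": 45}, {"translation": [0, 0, 40], "rotation": [0, 0, 0], "claw": 45}, {"translation": [0, 0, 40], "rotation": [0, 0, 0], "claw": 45}]}}

```text
clock: 6.5
tool_pos: [0.5619, 0.0844, 0.1346]
orientation: [152.9, 0.0, -81.7]
force: [0.5, 1.1, -1.6]
opening: 0.0556
gripper_force: 30.0
```

{"name": "arm_command", "arguments": {"steps": [{"translation": [0, 0, 0], "rotation": [0, 0, 0], "claw": 45}, {"translation": [0, 0, 0], "rotation": [0, 0, 0], "claw": 45}]}}

```text
clock: 6.7
tool_pos: [0.5625, 0.0844, 0.1348]
orientation: [152.9, 0.0, -81.7]
force: [0.1, -0.4, -2.5]
opening: 0.0558
gripper_force: 30.0
```

```bash
python3 go.py; python3 - <<'E'
from h import *
im,d,M=snap("wrist","w4"); snap("scene","s4"); print(ctrl.get_obs()["force"])
a=im[130:270,240:410]; b=load("s4")[0][180:300,310:500]
A=cv2.resize(a,(400,330)); Bb=cv2.resize(b,(400,330),interpolation=cv2.INTER_CUBIC); cv2.imwrite("pics/c4.png",np.hstack([A,Bb])[:,:,::-1])
E
```

```text
[1.2, -0.4, -38.7] [-0.027, 0.004, 0.017]
[0.0, -0.0, 40.0] [0.0, 0.0, 0.0]
blank in bed mm [-0.3  1.2 61.3] rot err [ 0.13 -0.02 -0.08]
[ 0.89629168  0.42186552 -2.22538019]
```

View pics/c4.png

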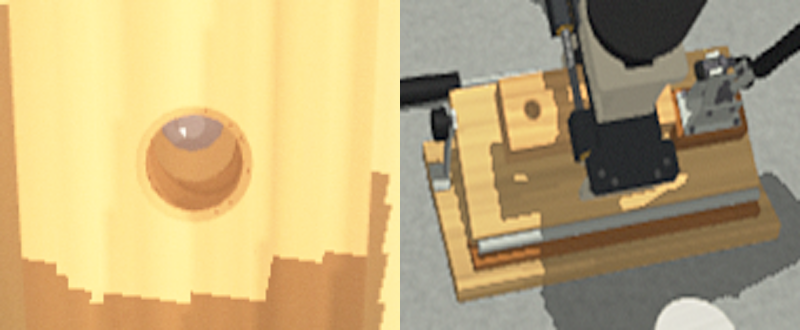

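The pin tip shows inside the hole at about (318.5,186); comparing ray with hole axis.

```bash
python3 - <<'E'
from go import *
im,d,M=load("w4"); T=M@np.linalg.inv(np.array(ctrl.calibration("wrist")["hand_eye"]))
B=T[:3,:3]; 
for n,px,zz in(("tip",(318.5,186.3),.0062+.0103),("hole top rim",(322.8,199.5),-.0218)):
    q=cast("wrist",[px],np.array(ctrl.calibration("wrist")["hand_eye"]),(0,0,zz))[0]; print(n,q.round(4))
g=im[160:230,290:356].astype(int); 
m=(g[...,2]>95)&(abs(g[...,0]-g[...,2])<40); v,u=np.nonzero(m); print(u.min()+290,u.max()+290,v.min()+160,v.max()+160,m.sum())
E
```

```text
tip [ 0.0527 -0.0021  0.0165]
hole top rim [ 0.0528 -0.0002 -0.0218]
316 318 184 187 8
```

{"name": "arm_command", "arguments": {"steps": [{"translation": [0, -1.4, 3], "rotation": [0, 0, 0], "claw": 45}, {"translation": [0, -1.4, 8], "rotation": [0, 0, 0], "claw": 45}, {"translation": [0, -1.4, 12], "rotation": [0, 0, 0], "claw": 45}, {"translation": [0, -1.4, 16], "rotation": [0, 0, 0], "claw": 45}, {"translation": [0, -1.4, 16], "rotation": [0, 0, 0], "claw": 45}]}}

```text
clock: 7.3
tool_pos: [0.5554, 0.0832, 0.1187]
orientation: [152.8, 0.0, -81.8]
force: [-0.0, -0.2, -2.0]
opening: 0.0557
gripper_force: 30.0
```

{"name": "arm_command", "arguments": {"steps": [{"translation": [0, 0, 2], "rotation": [0, 0, 0], "claw": 45}, {"translation": [0, 0, 4], "rotation": [0, 0, 0], "claw": 45}, {"translation": [0, 0, 5], "rotation": [0, 0, 0], "claw": 45}, {"translation": [0, 0, 5], "rotation": [0, 0, 0], "claw": 45}]}}

```text
clock: 7.7
tool_pos: [0.5538, 0.0825, 0.115]
orientation: [152.8, -0.0, -81.8]
force: [0.7, -2.9, -1.7]
opening: 0.0557
gripper_force: 30.0
```

```bash
python3 go.py; python3 - <<'E'
from h import *
o=ctrl.get_obs(); Rt=pose()[:3,:3]; print("tool force",Rt.T@o["force"],"moment",Rt.T@o["moment"])
E
```

```text
[0.7, 0.7, -60.4] [-0.012, -0.003, 0.011]
[0.0, -0.0, 40.0] [0.0, 0.0, 0.0]
blank in bed mm [ 0.8  0.7 39.6] rot err [ 0.06  0.02 -0.06]
tool force [ 2.93591537 -1.06368842  1.40419841] moment [ 1.6211609   1.03151298 -0.01355715]
```

{"name": "arm_command", "arguments": {"steps": [{"translation": [0.5, 0, 2], "rotation": [0, 0, 0], "claw": 45}, {"translation": [0.5, 0, 5], "rotation": [0, 0, 0], "claw": 45}, {"translation": [0.5, 0, 8], "rotation": [0, 0, 0], "claw": 45}, {"translation": [0.5, 0, 10], "rotation": [0, 0, 0], "claw": 45}, {"translation": [0.5, 0, 10], "rotation": [0, 0, 0], "claw": 45}]}}

```text
clock: 8.2
tool_pos: [0.549, 0.0816, 0.1057]
orientation: [152.8, -0.0, -81.8]
force: [-0.1, -3.1, -2.1]
opening: 0.0555
gripper_force: 30.0
```

```bash
python3 go.py; cat > f.py <<'E'
from h import *
o=ctrl.get_obs(); Rt=pose()[:3,:3]; print("tool force",(Rt.T@o["force"]).round(1),"moment",(Rt.T@o["moment"]).round(2),o["clock"])
E
python3 f.py
```

```text
[0.4, 0.7, -70.9] [-0.005, -0.0, 0.012]
[0.0, -0.0, 40.0] [0.0, 0.0, 0.0]
blank in bed mm [ 0.7  0.4 29.1] rot err [ 0.03  0.   -0.06]
tool force [ 3.  -0.5  2.1] moment [ 1.55  1.33 -0.04] 8.2
```

{"name": "arm_command", "arguments": {"steps": [{"translation": [0.4, 0, 3], "rotation": [0, 0, 0], "claw": 45}, {"translation": [0.4, 0, 6], "rotation": [0, 0, 0], "claw": 45}, {"translation": [0.4, 0, 9], "rotation": [0, 0, 0], "claw": 45}, {"translation": [0.4, 0, 12], "rotation": [0, 0, 0], "claw": 45}, {"translation": [0.4, 0, 14], "rotation": [0, 0, 0], "claw": 45}]}}

```text
clock: 8.7
tool_pos: [0.5429, 0.0806, 0.0932]
orientation: [152.8, 0.0, -81.8]
force: [0.1, -2.3, -0.6]
opening: 0.0558
gripper_force: 30.0
```

{"name": "arm_command", "arguments": {"steps": [{"translation": [0.2, 0, 3], "rotation": [0, 0, 0], "claw": 45}, {"translation": [0.2, 0, 6], "rotation": [0, 0, 0], "claw": 45}, {"translation": [0.2, 0, 9], "rotation": [0, 0, 0], "claw": 45}, {"translation": [0.2, 0, 12], "rotation": [0, 0, 0], "claw": 45}, {"translation": [0.2, 0, 12], "rotation": [0, 0, 0], "claw": 45}]}}

```text
clock: 9.2
tool_pos: [0.5373, 0.0797, 0.0823]
orientation: [152.8, 0.0, -81.8]
force: [-0.7, 0.6, -2.0]
opening: 0.0559
gripper_force: 30.0
```

```bash
python3 go.py;python3 f.py
```

```text
[0.2, 0.8, -97.1] [-0.007, 0.007, 0.014]
[0.0, -0.0, 40.0] [0.0, 0.0, 0.0]
blank in bed mm [0.9 0.2 2.9] rot err [ 0.04 -0.03 -0.07]
tool force [-0.7 -0.3  2. ] moment [ 1.59  0.22 -0.05] 9.2
```

Nearly down; ease in until contact.

{"name": "arm_command", "arguments": {"steps": [{"translation": [0, 0, 1], "rotation": [0, 0, 0], "claw": 45}, {"translation": [0, 0, 2], "rotation": [0, 0, 0], "claw": 45}, {"translation": [0, 0, 3], "rotation": [0, 0, 0], "claw": 45}, {"translation": [0, 0, 3], "rotation": [0, 0, 0], "claw": 45}]}}

```text
clock: 9.6
tool_pos: [0.5363, 0.0795, 0.0801]
orientation: [152.9, 0.0, -81.8]
force: [-0.2, -1.1, -1.8]
opening: 0.0557
gripper_force: 30.0
```

```bash
python3 go.py;python3 f.py
```

```text
[0.1, 0.9, -99.5] [-0.015, 0.006, 0.015]
[0.0, -0.0, 40.0] [0.0, 0.0, 0.0]
blank in bed mm [1.  0.1 0.5] rot err [ 0.08 -0.03 -0.07]
tool force [ 1.1 -0.5  1.8] moment [1.59 0.11 0.01] 9.6
```

{"name": "arm_command", "arguments": {"steps": [{"translation": [0, 0, 0.7], "rotation": [0, 0, 0], "claw": 45}, {"translation": [0, 0, 1.4], "rotation": [0, 0, 0], "claw": 45}, {"translation": [0, 0, 2], "rotation": [0, 0, 0], "claw": 45}, {"translation": [0, 0, 2], "rotation": [0, 0, 0], "claw": 45}]}}

```text
clock: 10.0
tool_pos: [0.5361, 0.0794, 0.0796]
orientation: [152.9, 0.0, -81.7]
force: [-0.7, 0.4, 6.6]
opening: 0.0556
gripper_force: 30.0
```

```bash
python3 go.py;python3 f.py
```

```text
[0.1, 0.8, -100.0] [-0.033, 0.0, 0.02]
[0.0, -0.0, 40.0] [0.0, 0.0, 0.0]
blank in bed mm [ 1.1  0.1 -0. ] rot err [ 0.16 -0.   -0.1 ]
tool force [-0.5  3.6 -5.6] moment [ 0.38 -0.3   0.1 ] 10.0
```

{"name": "arm_command", "arguments": {"steps": [{"translation": [0, 0, 0], "rotation": [0, 0, 0], "claw": 87}, {"translation": [0, 0, 0], "rotation": [0, 0, 0], "claw": 87}, {"translation": [0, 0, 0], "rotation": [0, 0, 0], "claw": 87}, {"translation": [0, 0, 0], "rotation": [0, 0, 0], "claw": 87}, {"translation": [0, 0, 0], "rotation": [0, 0, 0], "claw": 87}]}}

```text
clock: 10.5
tool_pos: [0.5354, 0.0792, 0.0783]
orientation: [152.8, 0.0, -81.8]
force: [-0.9, 1.0, -0.2]
opening: 0.086
gripper_force: 0.0
```

{"name": "arm_command", "arguments": {"steps": [{"translation": [0, 0, -15], "rotation": [0, 0, 0], "claw": 87}, {"translation": [0, 0, -45], "rotation": [0, 0, 0], "claw": 87}, {"translation": [0, 0, -90], "rotation": [0, 0, 0], "claw": 87}, {"translation": [0, 0, -120], "rotation": [0, 0, 0], "claw": 87}, {"translation": [0, 0, -130], "rotation": [0, 0, 0], "claw": 87}]}}

```text
clock: 11.0
tool_pos: [0.5964, 0.0879, 0.197]
orientation: [153.1, 0.0, -81.7]
force: [0.9, -0.3, -0.4]
opening: 0.0869
gripper_force: 0.0
```

{"name": "arm_command", "arguments": {"steps": [{"translation": [0, 0, 0], "rotation": [0, 0, 0], "claw": 87}, {"translation": [0, 0, 0], "rotation": [0, 0, 0], "claw": 87}]}}

```text
clock: 11.2
tool_pos: [0.5932, 0.0877, 0.1929]
orientation: [152.7, 0.0, -81.8]
force: [0.3, 0.4, -0.3]
opening: 0.0871
gripper_force: 0.0
```

```bash
python3 - <<'E'
from h import *
im,d,M=snap("wrist","w5"); print(pose()[:3,3],ctrl.get_obs()["clock"],ctrl.get_obs()["joint_pos"].round(0))
plan([((.5066,-.4667,.26),down(-16.2)),((.5066,-.4667,.15),down(-16.2))])
E
```

```text
[0.59294598 0.08758395 0.19258828] 11.25 [ 23.  32.  12.  -7. -97. -14.]
[178.7, 59.1, 5.2] [1.616, 1.041, -4.284]
[144.0, 121.2, 7.2] [1.616, 1.041, -4.284]
[89.3, 165.8, -2.6] [1.616, 1.041, -4.284]
[0.0, -0.0, 110.0] [0.0, 0.0, 0.0]
```

View pics/w5.png

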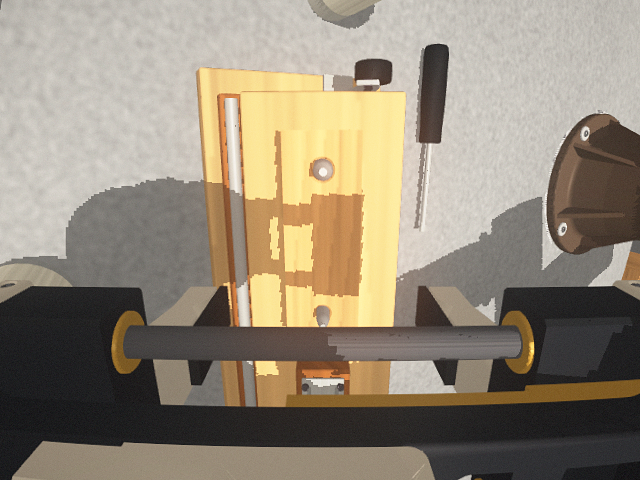

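Blank sits on the bed, pin tips at (323,169) and about (322,308). Checking flushness and the tips.

```bash
python3 - <<'E'
from go import *
im,d,M=load("w5"); P=cloud("wrist",d,M); b=np.load("bed.npz"); Q=(P-seat)@b["B"]
def med(a,b,c,e): q=Q[b:e,a:c].reshape(-1,3); return np.median(q,0).round(4)
print("bed",med(255,100,275,125),med(375,110,395,200),"blank",med(285,140,300,170),med(345,140,358,170),med(285,250,300,290),med(340,250,355,290))
q=Q[135:290,283:358].reshape(-1,3); q=q[abs(q[:,2]-.028)<.006]; cc=q.mean(0); n=np.linalg.svd(q-cc,full_matrices=False)[2][2]; print("blank top",cc,n*np.sign(n[2]))
for px in((323,169.5),(322,309)):
    p=cast("wrist",[px],M,seat+.051*B[:,2],B[:,2])[0]; print("tip in bed",((p-seat)@B).round(4))
s=Q[150:185,305:345]; k=s[...,2]>.045; v,u=np.nonzero(k); print(u.mean()+305,v.mean()+150,k.sum(),s[k].mean(0).round(4))
plan([((.63,-.1,.30),down(-50)),((.5066,-.4667,.26),down(-16.2)),((.5066,-.4667,.15),down(-16.2))])
E
```

```text
bed [ 0.0436 -0.0949  0.0001] [-0.0472 -0.0642 -0.    ] blank [ 0.0214 -0.0653  0.0281] [-0.0193 -0.0654  0.028 ] [0.0231 0.0194 0.0278] [-0.0182  0.0193  0.0278]
blank top [ 0.00185402 -0.02276847  0.02792313] [-8.37484212e-04  2.05972146e-03  9.99997528e-01]
tip in bed [ 0.     -0.0567  0.051 ]
tip in bed [0.0006 0.0408 0.051 ]
322.48660714285717 170.99553571428572 224 [ 0.0003 -0.056   0.0551]
[95.5, 20.3, -50.0] [2.66, 0.758, -3.116]
[91.3, 34.2, -50.1] [2.66, 0.758, -3.116]
[100.8, 165.1, 20.0] [0.0, 0.0, -3.38]
[48.4, 187.3, 20.0] [0.0, 0.0, -3.38]
[0.0, -0.0, 110.0] [0.0, 0.0, 0.0]
```

{"name": "arm_command", "arguments": {"steps": [{"translation": [20, 4, -20], "rotation": [0.6, 0.2, -0.7], "claw": 87}, {"translation": [45, 10, -40], "rotation": [1.2, 0.4, -1.4], "claw": 87}, {"translation": [70, 15, -50], "rotation": [2.0, 0.6, -2.2], "claw": 87}, {"translation": [95, 20, -50], "rotation": [2.66, 0.76, -3.1], "claw": 87}, {"translation": [95, 20, -50], "rotation": [2.66, 0.76, -3.1], "claw": 87}]}}

```text
clock: 11.75
tool_pos: [0.6112, -0.0081, 0.2489]
orientation: [166.7, 1.8, -65.9]
force: [-1.0, 0.4, -1.3]
opening: 0.0873
gripper_force: 0.0
```

{"name": "arm_command", "arguments": {"steps": [{"translation": [30, 10, -15], "rotation": [0.9, 0.25, -1], "claw": 87}, {"translation": [60, 20, -30], "rotation": [1.8, 0.5, -2], "claw": 87}, {"translation": [91, 34, -50], "rotation": [2.66, 0.76, -3.1], "claw": 87}, {"translation": [91, 34, -50], "rotation": [2.66, 0.76, -3.1], "claw": 87}]}}

```text
clock: 12.15
tool_pos: [0.6308, -0.1024, 0.3046]
orientation: [-179.6, -0.4, -50.1]
force: [0.0, -0.4, 1.1]
opening: 0.0868
gripper_force: 0.0
```

{"name": "arm_command", "arguments": {"steps": [{"translation": [101, 165, 20], "rotation": [0, 0, -3.38], "claw": 87}, {"translation": [101, 165, 20], "rotation": [0, 0, -3.38], "claw": 87}, {"translation": [101, 165, 20], "rotation": [0, 0, -3.38], "claw": 87}, {"translation": [101, 165, 20], "rotation": [0, 0, -3.38], "claw": 87}, {"translation": [101, 165, 20], "rotation": [0, 0, -3.38], "claw": 87}]}}

```text
clock: 12.65
tool_pos: [0.5662, -0.2856, 0.2784]
orientation: [180.0, 0.1, -33.5]
force: [0.4, -0.7, 0.6]
opening: 0.087
gripper_force: 0.0
```

{"name": "arm_command", "arguments": {"steps": [{"translation": [48, 187, 20], "rotation": [0, 0, -3.38], "claw": 87}, {"translation": [48, 187, 20], "rotation": [0, 0, -3.38], "claw": 87}, {"translation": [48, 187, 20], "rotation": [0, 0, -3.38], "claw": 87}, {"translation": [48, 187, 20], "rotation": [0, 0, -3.38], "claw": 87}, {"translation": [48, 187, 20], "rotation": [0, 0, -3.38], "claw": 87}]}}

```text
clock: 13.15
tool_pos: [0.5041, -0.4682, 0.2574]
orientation: [-179.9, 0.2, -16.6]
force: [0.3, -0.4, 0.4]
opening: 0.0868
gripper_force: 0.0
```

{"name": "arm_command", "arguments": {"steps": [{"translation": [0, 0, 30], "rotation": [0, 0, 0], "claw": 87}, {"translation": [0, 0, 70], "rotation": [0, 0, 0], "claw": 87}, {"translation": [0, 0, 105], "rotation": [0, 0, 0], "claw": 87}, {"translation": [0, 0, 110], "rotation": [0, 0, 0], "claw": 87}, {"translation": [0, 0, 110], "rotation": [0, 0, 0], "claw": 87}]}}

```text
clock: 13.65
tool_pos: [0.507, -0.4641, 0.1496]
orientation: [-179.9, 0.0, -16.3]
force: [0.3, -0.3, 0.2]
opening: 0.0869
gripper_force: 0.0
```

```bash
python3 - <<'E'
from h import *
im,d,M=snap("wrist","w6"); T=pose(); print(T.round(4).tolist(),ctrl.get_obs()["clock"],ctrl.get_obs()["joint_pos"].round(0))
E
```

```text
[[0.9598, -0.2806, 0.0024, 0.5079], [-0.2806, -0.9598, -0.0008, -0.4649], [0.0025, 0.0001, -1.0, 0.1516], [0.0, 0.0, 0.0, 1.0]] 13.7 [-26.  25.  -3.  -0. -62. 100.]
```

View pics/w6.png

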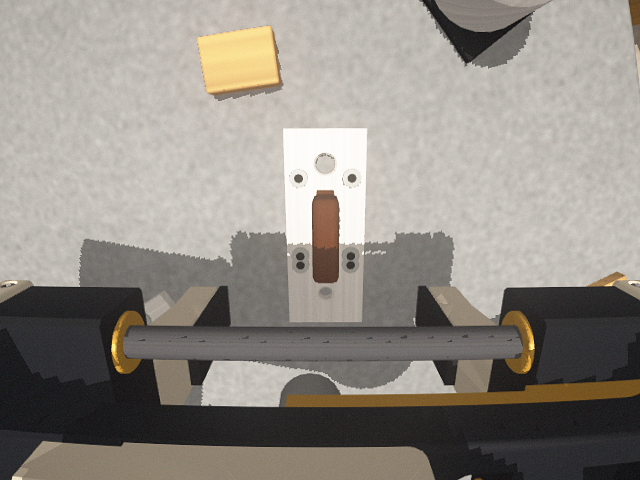

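Plate's wide hole at (325,163), narrow at (325,292), bar centred on column 325.

```bash
python3 - <<'E'
from h import *
im,d,M=load("w6"); HE=np.array(ctrl.calibration("wrist")["hand_eye"]); T=pose()
a=cast("wrist",[(325,163.5),(325,292.5)],HE,(0,0,.1512-.010)); print("holes tool",a.round(4),np.linalg.norm(a[0]-a[1]))
b=cast("wrist",[(325.5,190),(325.5,283)],HE,(0,0,.1512-.044)); print("bar ends",b.round(4))
print(np.degrees(np.arctan2(a[0,1]-a[1,1],a[0,0]-a[1,0])), a.mean(0))
c=a.mean(0); c[2]=0; w=T[:3,3]+T[:3,:3]@c; print(w); e=T.copy(); print(ctrl.get_obs()["tool_pos"][2]-.017)
E
```

```text
holes tool [[ 0.055   0.002   0.1412]
 [-0.0551  0.0023  0.1412]] 0.11009137689849655
bar ends [[ 0.0388  0.0021  0.1072]
 [-0.0323  0.0023  0.1072]]
-0.15202270456930664 [-7.07314536e-05  2.11055088e-03  1.41200000e-01]
[ 0.50725396 -0.46692357  0.1516108 ]
0.13461081604821473
```

{"name": "arm_command", "arguments": {"steps": [{"translation": [0, 2.1, 35], "rotation": [0, 0, 0], "claw": 87}, {"translation": [0, 2.1, 80], "rotation": [0, 0, 0], "claw": 87}, {"translation": [0, 2.1, 110], "rotation": [0, 0, 0], "claw": 70}, {"translation": [0, 2.1, 128], "rotation": [0, 0, 0], "claw": 60}, {"translation": [0, 2.1, 134], "rotation": [0, 0, 0], "claw": 50}]}}

```text
clock: 14.2
tool_pos: [0.5075, -0.4671, 0.0169]
orientation: [-180.0, -0.2, -16.3]
force: [-0.2, 0.1, 0.1]
opening: 0.0684
gripper_force: 0.0
```

{"name": "arm_command", "arguments": {"steps": [{"translation": [0, 0, 0], "rotation": [0, 0, 0], "claw": 40}, {"translation": [0, 0, 0], "rotation": [0, 0, 0], "claw": 30}, {"translation": [0, 0, 0], "rotation": [0, 0, 0], "claw": 10}, {"translation": [0, 0, 0], "rotation": [0, 0, 0], "claw": 10}, {"translation": [0, 0, 0], "rotation": [0, 0, 0], "claw": 10}]}}

```text
clock: 14.7
tool_pos: [0.5074, -0.4674, 0.018]
orientation: [-180.0, -0.2, -16.3]
force: [-0.1, -0.3, -0.1]
opening: 0.0288
gripper_force: 0.0
```

{"name": "arm_command", "arguments": {"steps": [{"translation": [0, 0, 0], "rotation": [0, 0, 0], "claw": 10}, {"translation": [0, 0, 0], "rotation": [0, 0, 0], "claw": 10}, {"translation": [0, 0, 0], "rotation": [0, 0, 0], "claw": 10}, {"translation": [0, 0, 0], "rotation": [0, 0, 0], "claw": 10}]}}

```text
clock: 15.1
tool_pos: [0.5073, -0.4672, 0.0175]
orientation: [-180.0, -0.2, -16.3]
force: [-0.8, 2.8, 5.2]
opening: 0.02
gripper_force: 30.0
```

{"name": "arm_command", "arguments": {"steps": [{"translation": [0, 0, -30], "rotation": [0, 0, 0], "claw": 10}, {"translation": [0, 0, -75], "rotation": [0, 0, 0], "claw": 10}, {"translation": [0, 0, -125], "rotation": [0, 0, 0], "claw": 10}, {"translation": [0, 0, -175], "rotation": [0, 0, 0], "claw": 10}, {"translation": [0, 0, -225], "rotation": [0, 0, 0], "claw": 10}]}}

```text
clock: 15.6
tool_pos: [0.5056, -0.4665, 0.2427]
orientation: [-179.9, -0.1, -16.4]
force: [1.4, 0.1, -3.6]
opening: 0.02
gripper_force: 30.0
```

{"name": "arm_command", "arguments": {"steps": [{"translation": [0, 0, -40], "rotation": [0, 0, 0], "claw": 10}, {"translation": [0, 0, -40], "rotation": [0, 0, 0], "claw": 10}]}}

```text
clock: 15.8
tool_pos: [0.5079, -0.4688, 0.2889]
orientation: [179.8, -0.7, -16.3]
force: [-0.3, -0.3, -3.8]
opening: 0.0197
gripper_force: 30.0
```

```bash
cat > go2.py <<'E'
from h import *; import sys
b=np.load("bed.npz"); B=b["B"]; seat=np.array([.5325,.0808,.0744])+.0011*B[:,0]; Rt=toolR(B); o=np.array([0,0,.0175])
def tgt(h): return seat+h*B[:,2]-Rt@o
def st():
    T=pose(); e=(T[:3,3]+T[:3,:3]@o-seat)@B*1000; print("plate in bed mm",e.round(1),"rot err",np.degrees(R.from_matrix(Rt.T@T[:3,:3]).as_rotvec()).round(2))
E
python3 - <<'E'
from go2 import *
st(); plan([((.60,-.25,.30),down(-45)),((.63,-.05,.31),down(-75)),(tgt(.13),Rt)])
E
```

```text
plate in bed mm [-182.1 -540.8  128. ] rot err [ 24.44  16.24 -64.04]
[27.0, -235.8, -11.5] [-0.001, -0.15, 5.735]
[-120.2, -162.6, -10.0] [-0.0, -0.0, 6.0]
[-143.5, -7.6, 104.9] [-5.438, -0.317, 1.338]
```

{"name": "arm_command", "arguments": {"steps": [{"translation": [5, -47, -2], "rotation": [0, 0, 1.1], "claw": 10}, {"translation": [11, -94, -4], "rotation": [0, 0, 2.3], "claw": 10}, {"translation": [16, -141, -7], "rotation": [0, -0.1, 3.4], "claw": 10}, {"translation": [22, -188, -9], "rotation": [0, -0.1, 4.6], "claw": 10}, {"translation": [27, -236, -11], "rotation": [0, -0.15, 5.73], "claw": 10}]}}

```text
clock: 16.3
tool_pos: [0.5983, -0.2462, 0.2913]
orientation: [179.9, 0.7, -45.3]
force: [0.5, -0.4, -3.9]
opening: 0.02
gripper_force: 30.0
```

{"name": "arm_command", "arguments": {"steps": [{"translation": [-24, -32, -2], "rotation": [0, 0, 1.2], "claw": 10}, {"translation": [-48, -65, -4], "rotation": [0, 0, 2.4], "claw": 10}, {"translation": [-72, -98, -6], "rotation": [0, 0, 3.6], "claw": 10}, {"translation": [-96, -130, -8], "rotation": [0, 0, 4.8], "claw": 10}, {"translation": [-120, -163, -10], "rotation": [0, 0, 6.0], "claw": 10}]}}

```text
clock: 16.8
tool_pos: [0.6282, -0.0464, 0.3023]
orientation: [179.5, 0.5, -75.3]
force: [0.5, -0.9, -3.5]
opening: 0.0196
gripper_force: 30.0
```

{"name": "arm_command", "arguments": {"steps": [{"translation": [-36, -2, 15], "rotation": [-1.3, -0.08, 0.33], "claw": 10}, {"translation": [-72, -4, 40], "rotation": [-2.7, -0.16, 0.66], "claw": 10}, {"translation": [-108, -6, 70], "rotation": [-4.1, -0.24, 1], "claw": 10}, {"translation": [-143, -8, 100], "rotation": [-5.44, -0.32, 1.34], "claw": 10}, {"translation": [-143, -8, 105], "rotation": [-5.44, -0.32, 1.34], "claw": 10}]}}

```text
clock: 17.3
tool_pos: [0.5957, 0.0971, 0.1869]
orientation: [151.0, 0.3, -81.8]
force: [-1.2, -0.4, -7.2]
opening: 0.0198
gripper_force: 30.0
```

{"name": "arm_command", "arguments": {"steps": [{"translation": [0, 0, 0], "rotation": [0, 0, 0], "claw": 10}, {"translation": [0, 0, 0], "rotation": [0, 0, 0], "claw": 10}]}}

```text
clock: 17.5
tool_pos: [0.5992, 0.0921, 0.2005]
orientation: [152.4, 0.4, -81.8]
force: [-0.4, 0.8, -2.3]
opening: 0.02
gripper_force: 30.0
```

```bash
python3 - <<'E'
from go2 import *
st(); plan([(tgt(.063),Rt)]); print(ctrl.get_obs()["joint_pos"].round(),ctrl.get_obs()["force"])
E
```

```text
plate in bed mm [  1.3   1.7 125.6] rot err [-0.35 -0.34 -0.18]
[2.0, 1.0, 62.6] [0.07, 0.069, 0.036]
[ 23.  33.  14.  -7. -98. -14.] [-0.44745473  0.84899642 -2.31587551]
```

{"name": "arm_command", "arguments": {"steps": [{"translation": [1, 0.5, 20], "rotation": [0.07, 0.07, 0.04], "claw": 10}, {"translation": [2, 1, 40], "rotation": [0.07, 0.07, 0.04], "claw": 10}, {"translation": [2, 1, 55], "rotation": [0.07, 0.07, 0.04], "claw": 10}, {"translation": [2, 1, 61], "rotation": [0.07, 0.07, 0.04], "claw": 10}, {"translation": [2, 1, 61], "rotation": [0.07, 0.07, 0.04], "claw": 10}]}}

```text
clock: 18.0
tool_pos: [0.5703, 0.0862, 0.1488]
orientation: [152.9, 0.0, -81.9]
force: [0.0, -0.6, -2.0]
opening: 0.0198
gripper_force: 30.0
```

{"name": "arm_command", "arguments": {"steps": [{"translation": [0, 0, 0], "rotation": [0, 0, 0], "claw": 10}, {"translation": [0, 0, 0], "rotation": [0, 0, 0], "claw": 10}]}}

```text
clock: 18.2
tool_pos: [0.571, 0.0869, 0.1481]
orientation: [152.9, 0.0, -81.8]
force: [0.2, -0.2, -4.7]
opening: 0.0199
gripper_force: 30.0
```

```bash
python3 - <<'E'
from go2 import *
im,d,M=snap("wrist","w7"); st(); print(ctrl.get_obs()["force"])
A=cv2.resize(im[110:330,220:430],(760,796)[:2] and (570,597),interpolation=cv2.INTER_CUBIC); cv2.imwrite("pics/c7.png",A[:,:,::-1])
E
```

```text
plate in bed mm [-0.1  0.6 65.5] rot err [ 0.05 -0.05 -0.  ]
[-0.22827267 -0.02776457 -3.86416622]
```

View pics/c7.png

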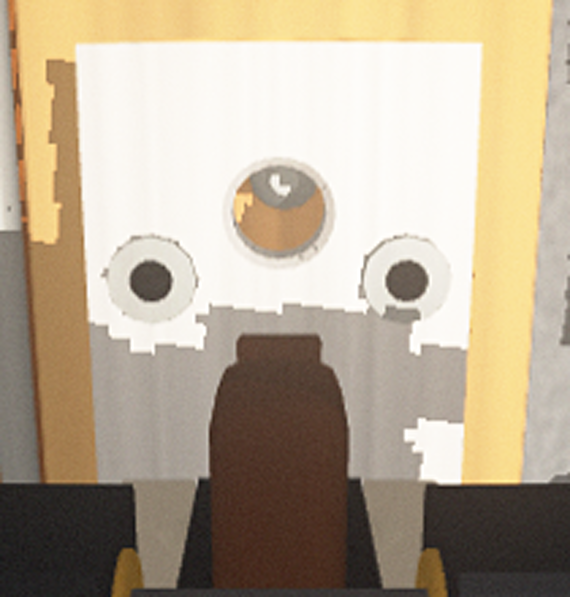

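Pin tip shows through the wide hole at (323.5,177.8); hole mouth centre (322.8,188.1).

```bash
python3 - <<'E'
from go2 import *
HE=np.array(ctrl.calibration("wrist")["hand_eye"]); im,d,M=load("w7")
Q=cloud("wrist",d,HE); q=Q[128:190,255:295].reshape(-1,3); cc=np.median(q,0); n=np.linalg.svd(q-q.mean(0),full_matrices=False)[2][2]; n*=np.sign(n[2]); print("plate top",cc,n)
print("hole",cast("wrist",[(322.8,188.1)],HE,cc,n),"tip",cast("wrist",[(323.5,177.8)],HE,(0,0,.0175+.0145)))
e=cast("wrist",[(248.4,126),(397,126),(254,285),(391,285)],HE,cc,n); print(e.round(4))
E
```

```text
plate top [ 0.06632223 -0.02111249  0.00653441] [-0.04362566  0.98580701  0.16211522]
hole [[ 0.0701794  -0.00029616 -0.1190097 ]] tip [[0.05503009 0.00025928 0.032     ]]
[[ 0.069   0.0486 -0.4164]
 [ 0.0761  0.0034 -0.1399]
 [ 0.2787  0.0963 -0.6504]
 [ 0.0681  0.0033 -0.1412]]
```

```bash
python3 - <<'E'
from go2 import *
HE=np.array(ctrl.calibration("wrist")["hand_eye"]); im,d,M=load("w7")
Q=cloud("wrist",d,HE)
for a in((260,135,290,185),(350,135,385,185),(262,240,290,280)): print(np.median(Q[a[1]:a[3],a[0]:a[2]].reshape(-1,3),0).round(4))
print("hole",cast("wrist",[(322.8,188.1)],HE,(0,0,.0068)))
e=cast("wrist",[(248.4,126),(397,126),(254.5,285),(391,285)],HE,(0,0,.0068)); print(e.round(4))
E
```

```text
[ 0.0659 -0.0211  0.0065]
[0.0659 0.0191 0.0065]
[ 0.0201 -0.0222  0.0065]
hole [[ 0.05319484 -0.00012684  0.0068    ]]
[[ 0.0799 -0.032   0.0068]
 [ 0.0799  0.0316  0.0068]
 [ 0.0069 -0.0328  0.0068]
 [ 0.0069  0.0326  0.0068]]
```

{"name": "arm_command", "arguments": {"steps": [{"translation": [1.7, 0.2, 5], "rotation": [0, 0, 0], "claw": 10}, {"translation": [1.7, 0.2, 10], "rotation": [0, 0, 0], "claw": 10}, {"translation": [1.7, 0.2, 15], "rotation": [0, 0, 0], "claw": 10}, {"translation": [1.7, 0.2, 19], "rotation": [0, 0, 0], "claw": 10}, {"translation": [1.7, 0.2, 21], "rotation": [0, 0, 0], "claw": 10}]}}

```text
clock: 18.75
tool_pos: [0.5602, 0.0838, 0.1276]
orientation: [152.7, -0.0, -81.8]
force: [0.1, 1.0, -4.4]
opening: 0.0196
gripper_force: 30.0
```

{"name": "arm_command", "arguments": {"steps": [{"translation": [0, 0, 2], "rotation": [0, 0, 0], "claw": 10}, {"translation": [0, 0, 3], "rotation": [0, 0, 0], "claw": 10}, {"translation": [0, 0, 3], "rotation": [0, 0, 0], "claw": 10}]}}

```text
clock: 19.05
tool_pos: [0.5593, 0.0837, 0.1255]
orientation: [152.7, -0.0, -81.8]
force: [0.2, 0.0, -2.9]
opening: 0.0196
gripper_force: 30.0
```

```bash
python3 f.py; python3 -c "
from go2 import *
st()"
```

```text
tool force [-0.  -1.5  2.4] moment [ 2.11 -0.05 -0.01] 19.05
plate in bed mm [-0.6 -1.  40.2] rot err [-0.07 -0.02 -0.  ]
```

{"name": "arm_command", "arguments": {"steps": [{"translation": [0, 0, 2], "rotation": [0, 0, 0], "claw": 10}, {"translation": [0, 0, 4], "rotation": [0, 0, 0], "claw": 10}, {"translation": [0, 0, 6], "rotation": [0, 0, 0], "claw": 10}, {"translation": [0, 0, 8], "rotation": [0, 0, 0], "claw": 10}, {"translation": [0, 0, 9], "rotation": [0, 0, 0], "claw": 10}]}}

```text
clock: 19.55
tool_pos: [0.555, 0.0828, 0.1174]
orientation: [152.7, -0.0, -81.8]
force: [0.3, -2.2, -2.5]
opening: 0.0194
gripper_force: 30.0
```

```bash
python3 f.py; python3 -c "
from go2 import *
st()"
```

```text
tool force [ 2.2 -1.1  2.2] moment [ 1.62  0.92 -0.01] 19.55
plate in bed mm [-0.7 -1.3 31.1] rot err [-0.09 -0.01  0.01]
```

{"name": "arm_command", "arguments": {"steps": [{"translation": [0.3, 0, 1], "rotation": [0, 0, 0], "claw": 10}, {"translation": [0.3, 0, 2], "rotation": [0, 0, 0], "claw": 10}, {"translation": [0.3, 0, 3], "rotation": [0, 0, 0], "claw": 10}, {"translation": [0.3, 0, 4], "rotation": [0, 0, 0], "claw": 10}, {"translation": [0.3, 0, 4], "rotation": [0, 0, 0], "claw": 10}]}}

```text
clock: 20.05
tool_pos: [0.5533, 0.0825, 0.1138]
orientation: [152.7, -0.0, -81.8]
force: [-1.1, -2.4, -4.0]
opening: 0.0196
gripper_force: 30.0
```

```bash
python3 f.py; python3 -c "
from go2 import *
st()"
```

```text
tool force [ 2.2 -0.6  4.2] moment [ 1.83  0.92 -0.01] 20.05
plate in bed mm [-0.6 -1.3 27.1] rot err [-0.08 -0.03  0.  ]
```

{"name": "arm_command", "arguments": {"steps": [{"translation": [0.2, 0, 1], "rotation": [0, 0, 0], "claw": 10}, {"translation": [0.2, 0, 2], "rotation": [0, 0, 0], "claw": 10}, {"translation": [0.2, 0, 2], "rotation": [0, 0, 0], "claw": 10}]}}

```text
clock: 20.35
tool_pos: [0.5532, 0.0825, 0.1135]
orientation: [152.8, -0.0, -81.8]
force: [-1.1, -0.3, 6.7]
opening: 0.0201
gripper_force: 30.0
```

```bash
python3 f.py; python3 -c "
from go2 import *
st()"
```

```text
tool force [ 0.1  4.1 -5.4] moment [0.5  0.19 0.03] 20.35
plate in bed mm [-0.5 -1.3 26.8] rot err [ 0.03 -0.01 -0.04]
```

{"name": "arm_command", "arguments": {"steps": [{"translation": [0, 0, 0], "rotation": [0, 0, 0], "claw": 60}, {"translation": [0, 0, 0], "rotation": [0, 0, 0], "claw": 60}, {"translation": [0, 0, 0], "rotation": [0, 0, 0], "claw": 60}, {"translation": [0, 0, -1], "rotation": [0, 0, 0], "claw": 60}, {"translation": [0, 0, -3], "rotation": [0, 0, 0], "claw": 60}]}}

```text
clock: 20.85
tool_pos: [0.5538, 0.0824, 0.1148]
orientation: [152.7, -0.0, -81.8]
force: [-1.2, 0.4, 0.1]
opening: 0.0547
gripper_force: 0.0
```

{"name": "arm_command", "arguments": {"steps": [{"translation": [0, 0, -15], "rotation": [0, 0, 0], "claw": 60}, {"translation": [0, 0, -45], "rotation": [0, 0, 0], "claw": 60}, {"translation": [0, 0, -90], "rotation": [0, 0, 0], "claw": 60}, {"translation": [0, 0, -110], "rotation": [0, 0, 0], "claw": 60}, {"translation": [0, 0, -110], "rotation": [0, 0, 0], "claw": 60}]}}

```text
clock: 21.35
tool_pos: [0.6062, 0.0898, 0.2154]
orientation: [153.0, 0.0, -81.8]
force: [-0.6, -0.0, 1.0]
opening: 0.0602
gripper_force: 0.0
```

{"name": "arm_command", "arguments": {"steps": [{"translation": [0, 0, 0], "rotation": [0, 0, 0], "claw": 30}, {"translation": [0, 0, 0], "rotation": [0, 0, 0], "claw": 10}]}}

```text
clock: 21.55
tool_pos: [0.603, 0.0895, 0.2115]
orientation: [152.6, -0.0, -81.8]
force: [0.5, -0.6, -1.3]
opening: 0.0493
gripper_force: 0.0
```

```bash
python3 - <<'E'
from go2 import *
im,d,M=snap("wrist","w8"); P=cloud("wrist",d,M); Q=(P-seat)@B
hsv=cv2.cvtColor(im,cv2.COLOR_RGB2HSV)
m=(abs(Q[...,2]-.038)<.008)&(hsv[...,1]<60); m[290:]=0; q=Q[m]; print(m.sum(),q.min(0),q.max(0)); 
q=q[abs(q[:,2]-np.median(q[:,2]))<.0015]; cc=q.mean(0); n=np.linalg.svd(q-cc,full_matrices=False)[2][2]; print("plate top",cc,n*np.sign(n[2]))
im,d,M=snap("top","top8"); P=cloud("top",d,M); Q=(P-seat)@B
m=(Q[...,2]>.07)&(Q[...,1]>.14)&(Q[...,1]<.35)&(abs(Q[...,0])<.06)&(im.max(2)<70); q=Q[m]; c=q.mean(0); dr=np.linalg.svd(q-c,full_matrices=False)[2][0]; dr*=np.sign(dr[1])
print("handle",m.sum(),c.round(4),dr.round(3),"angle",np.degrees(np.arctan2(dr[2],dr[1])),np.arctan2(c[2]-.056,c[1]-.16),"far",(q@dr).max()-c@dr)
print(ctrl.get_obs()["clock"],pose()[:3,3])
b=load("top8")[0][200:300,150:350]; s=snap("scene","s8")[0][160:290,310:530]
cv2.imwrite("pics/c8.png",np.hstack([cv2.resize(b,(400,300)),cv2.resize(s,(400,300))])[:,:,::-1])
E
```

```text
20060 [-0.03247432 -0.17938852  0.03000004] [0.25221271 0.04133101 0.04599564]
plate top [ 0.04424876 -0.04147225  0.03787938] [ 9.10503613e-04 -3.25178173e-04  9.99999533e-01]
handle 205 [-0.0073  0.1832  0.1304] [0.002 0.331 0.944] angle 70.6860676905494 1.2686478157491214 far 0.03880797295550506
21.65 [0.60307429 0.08944385 0.21163516]
```

View pics/c8.png

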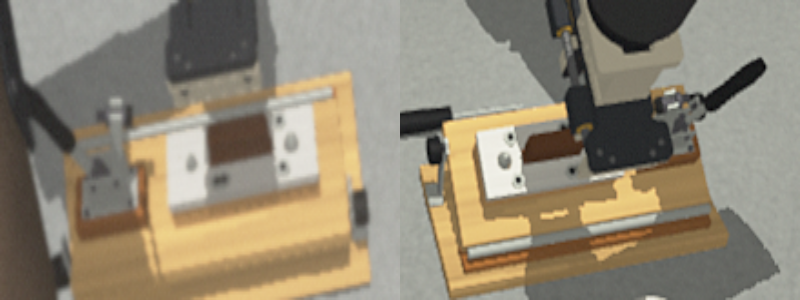

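Plate is down (top 37.9 mm above bed, level). Handle is at about 1.25 rad; next I push it along its arc with closed fingertips.

```bash
python3 - <<'E'
from go2 import *
T=pose(); e=(T[:3,3]-seat)@B*1000; print("tcp in bed",e.round(1),np.degrees(R.from_matrix(Rt.T@T[:3,:3]).as_rotvec()).round(2))
w=lambda y,z:(seat+B@np.array([0,y,z])/1000,Rt)
plan([w(130,235),w(158,235),w(158,149)])
c=np.array([158,149])
for k in range(72,-10,-8):
    t=np.radians(k); p=np.array([150+95*np.cos(t)-9*np.sin(t),56+95*np.sin(t)+9*np.cos(t)]); print(k,"from start: x",round(c[0]-p[0],1),"z",round(c[1]-p[1],1))
E
```

```text
tcp in bed [ -0.6  -1.6 154.8] [-0.16 -0.01  0.01]
[-131.6, -0.4, -80.2] [0.033, 0.002, -0.002]
[-28.0, -0.0, 0.0] [0.0, 0.0, 0.0]
[0.0, 0.0, 86.0] [0.0, 0.0, 0.0]
72 from start: x -12.8 z -0.1
64 from start: x -25.6 z 3.7
56 from start: x -37.7 z 9.2
48 from start: x -48.9 z 16.4
40 from start: x -59.0 z 25.0
32 from start: x -67.8 z 35.0
24 from start: x -75.1 z 46.1
16 from start: x -80.8 z 58.2
8 from start: x -84.8 z 70.9
0 from start: x -87.0 z 84.0
-8 from start: x -87.3 z 97.3
```

{"name": "arm_command", "arguments": {"steps": [{"translation": [0, 0, -40], "rotation": [0.03, 0, 0], "claw": 0}, {"translation": [-20, 0, -80], "rotation": [0.03, 0, 0], "claw": 0}, {"translation": [-65, 0, -80], "rotation": [0.03, 0, 0], "claw": 0}, {"translation": [-110, 0, -80], "rotation": [0.03, 0, 0], "claw": 0}, {"translation": [-155, 0, -80], "rotation": [0.03, 0, 0], "claw": 0}]}}

```text
clock: 22.2
tool_pos: [0.6177, 0.2495, 0.2834]
orientation: [152.8, -0.0, -81.9]
force: [0.6, 0.1, 0.2]
opening: 0.0019
gripper_force: 0.0
```

{"name": "arm_command", "arguments": {"steps": [{"translation": [-4, 0, 0], "rotation": [0, 0, 0], "claw": 0}, {"translation": [-4, 0, 0], "rotation": [0, 0, 0], "claw": 0}, {"translation": [-4, 0, 0], "rotation": [0, 0, 0], "claw": 0}]}}

```text
clock: 22.5
tool_pos: [0.6175, 0.2516, 0.2834]
orientation: [152.8, -0.0, -81.8]
force: [0.7, -0.9, 0.2]
opening: 0.0006
gripper_force: 0.0
```

```bash
python3 - <<'E'
from go2 import *
T=pose(); e=(T[:3,3]-seat)@B*1000; print("tcp in bed",e.round(1),np.degrees(R.from_matrix(Rt.T@T[:3,:3]).as_rotvec()).round(2),ctrl.get_obs()["joint_pos"].round(),ctrl.get_obs()["opening"])
E
python3 f.py
```

```text
tcp in bed [ -0.3 156.8 235.5] [0.04 0.   0.02] [  32.   36.   33.  -12. -111.  -26.] 0.0006072447431165642
tool force [ 1.  -0.5 -0.4] moment [ 1.41  0.04 -0.04] 22.5
```

{"name": "arm_command", "arguments": {"steps": [{"translation": [-1, 0, 25], "rotation": [0, 0, 0], "claw": 0}, {"translation": [-1, 0, 50], "rotation": [0, 0, 0], "claw": 0}, {"translation": [-1, 0, 72], "rotation": [0, 0, 0], "claw": 0}, {"translation": [-1, 0, 86], "rotation": [0, 0, 0], "claw": 0}, {"translation": [-1, 0, 86], "rotation": [0, 0, 0], "claw": 0}]}}

```text
clock: 23.0
tool_pos: [0.5775, 0.2457, 0.2058]
orientation: [152.7, -0.1, -81.9]
force: [0.3, -0.9, 0.6]
opening: 0.0006
gripper_force: 0.0
```

{"name": "arm_command", "arguments": {"steps": [{"translation": [-6, 0, 0], "rotation": [0, 0, 0], "claw": 0}, {"translation": [-13, 0, 0], "rotation": [0, 0, 0], "claw": 0}, {"translation": [-19, 0, 2], "rotation": [0, 0, 0], "claw": 0}, {"translation": [-26, 0, 4], "rotation": [0, 0, 0], "claw": 0}, {"translation": [-32, 0, 6.5], "rotation": [0, 0, 0], "claw": 0}]}}

```text
clock: 23.5
tool_pos: [0.5715, 0.2793, 0.2018]
orientation: [152.9, -0.0, -81.8]
force: [2.6, -1.3, 3.3]
opening: 0.0007
gripper_force: 1.7
```

```bash
cat > st.py <<'E'
from go2 import *
T=pose(); e=(T[:3,3]-seat)@B*1000; print("tcp in bed",e.round(1))
E
python3 st.py; python3 f.py
```

```text
tcp in bed [1.000e-01 1.909e+02 1.440e+02]
tool force [ 1.7 -0.6 -4.1] moment [ 1.63  0.71 -0.01] 23.5
```

{"name": "arm_command", "arguments": {"steps": [{"translation": [-6, 0, 3], "rotation": [0, 0, 0], "claw": 0}, {"translation": [-17, 0, 10], "rotation": [0, 0, 0], "claw": 0}, {"translation": [-27, 0, 18.5], "rotation": [0, 0, 0], "claw": 0}, {"translation": [-36, 0, 28.5], "rotation": [0, 0, 0], "claw": 0}, {"translation": [-43, 0, 39.5], "rotation": [0, 0, 0], "claw": 0}]}}

```text
clock: 24.0
tool_pos: [0.5464, 0.3202, 0.1652]
orientation: [152.9, 0.0, -81.8]
force: [2.1, 0.9, 2.9]
opening: 0.0002
gripper_force: 1.6
```

```bash
python3 st.py; python3 f.py
```

```text
tcp in bed [-2.000e-01  2.349e+02  1.028e+02]
tool force [-0.6 -0.6 -3.6] moment [ 1.77 -0.26 -0.05] 24.0
```

{"name": "arm_command", "arguments": {"steps": [{"translation": [-5.7, 0, 12], "rotation": [0, 0, 0], "claw": 0}, {"translation": [-9.7, 0, 24], "rotation": [0, 0, 0], "claw": 0}, {"translation": [-11, 0, 30], "rotation": [0, 0, 0], "claw": 0}, {"translation": [-12, 0, 36], "rotation": [0, 0, 0], "claw": 0}, {"translation": [-12, 0, 36], "rotation": [0, 0, 0], "claw": 0}]}}

```text
clock: 24.5
tool_pos: [0.5283, 0.3281, 0.1333]
orientation: [152.8, -0.0, -81.8]
force: [0.9, -0.2, -0.0]
opening: 0.0005
gripper_force: 0.0
```

```bash
python3 st.py; python3 f.py
```

```text
tcp in bed [ -0.5 245.3  66.8]
tool force [ 0.3 -0.8 -0.4] moment [ 1.42 -0.01 -0.06] 24.5
```

{"name": "arm_command", "arguments": {"steps": [{"translation": [0, 0, 1], "rotation": [0, 0, 0], "claw": 0}, {"translation": [0, 0, 2], "rotation": [0, 0, 0], "claw": 0}, {"translation": [0, 0, 3], "rotation": [0, 0, 0], "claw": 0}, {"translation": [0, 0, 3], "rotation": [0, 0, 0], "claw": 0}]}}

```text
clock: 24.9
tool_pos: [0.528, 0.3278, 0.1319]
orientation: [152.9, -0.0, -81.8]
force: [0.6, -1.0, 1.4]
opening: 0.0005
gripper_force: 1.3
```

```bash
python3 st.py; python3 f.py
```

```text
tcp in bed [-1.000e-01  2.451e+02  6.530e+01]
tool force [ 1.1  0.2 -1.5] moment [ 0.92  0.23 -0.01] 24.9
```

{"name": "arm_command", "arguments": {"steps": [{"translation": [0, 0, 1], "rotation": [0, 0, 0], "claw": 0}, {"translation": [0, 0, 2], "rotation": [0, 0, 0], "claw": 0}, {"translation": [0, 0, 3], "rotation": [0, 0, 0], "claw": 0}, {"translation": [0, 0, 3], "rotation": [0, 0, 0], "claw": 0}]}}

```text
clock: 25.3
tool_pos: [0.5277, 0.3278, 0.1311]
orientation: [153.0, 0.0, -81.8]
force: [1.9, -0.6, 13.4]
opening: 0.0002
gripper_force: 6.0
```

```bash
python3 st.py; python3 f.py
```

```text
tcp in bed [-1.000e-01  2.452e+02  6.440e+01]
tool force [  0.9   4.5 -12.7] moment [-0.17  0.33 -0.01] 25.3
```

Stiff stop at 64 mm, where a closed handle should be. Retreat and check.

{"name": "arm_command", "arguments": {"steps": [{"translation": [0, 0, -5], "rotation": [0, 0, 0], "claw": 0}, {"translation": [0, 0, -25], "rotation": [0, 0, 0], "claw": 0}, {"translation": [0, 0, -65], "rotation": [0, 0, 0], "claw": 0}, {"translation": [0, 0, -105], "rotation": [0, 0, 0], "claw": 0}, {"translation": [0, 0, -130], "rotation": [0, 0, 0], "claw": 0}]}}

```text
clock: 25.8
tool_pos: [0.5866, 0.3366, 0.2469]
orientation: [153.0, 0.0, -81.8]
force: [0.7, -0.5, 0.6]
opening: 0.0006
gripper_force: 0.0
```

{"name": "arm_command", "arguments": {"steps": [{"translation": [0, 0, -20], "rotation": [0, 0, 0], "claw": 0}, {"translation": [0, 0, -20], "rotation": [0, 0, 0], "claw": 0}, {"translation": [0, 0, -20], "rotation": [0, 0, 0], "claw": 0}]}}

```text
clock: 26.1
tool_pos: [0.594, 0.3379, 0.2615]
orientation: [152.8, 0.0, -81.8]
force: [-0.0, -0.5, -0.9]
opening: 0.0002
gripper_force: 0.0
```

```bash
python3 - <<'E'
from go2 import *
im,d,M=snap("wrist","w9"); Q=(cloud("wrist",d,M)-seat)@B; hsv=cv2.cvtColor(im,cv2.COLOR_RGB2HSV)
m=(abs(Q[...,0])<.009)&(Q[...,1]>.20)&(Q[...,1]<.28)&(Q[...,2]>.03)&(Q[...,2]<.12); m[290:]=0; q=Q[m]
if len(q)>20: print("handle top fit",len(q),np.polyfit(q[:,1],q[:,2],1),q[:,2].max())
m=(abs(Q[...,2]-.038)<.003)&(abs(Q[...,0])<.033)&(abs(Q[...,1])<.085)&(hsv[...,1]<60); q=Q[m]; cc=q.mean(0); print("plate",len(q),cc,np.linalg.svd(q-cc,full_matrices=False)[2][2],q.min(0),q.max(0))
s=snap("scene","s9")[0][150:300,310:530]; snap("top","top9")
cv2.imwrite("pics/c9.png",np.hstack([cv2.resize(im,(400,300)),cv2.resize(s,(400,300),interpolation=cv2.INTER_CUBIC)])[:,:,::-1])
E
```

```text
handle top fit 1734 [0.00598584 0.06200873] 0.0676273212681418
plate 1601 [-0.00020419  0.07327338  0.03804542] [-6.37369048e-04  1.54752998e-02  9.99880047e-01] [-0.0325415   0.06240408  0.03504017] [0.03158843 0.08321582 0.04093315]
```

View pics/c9.png

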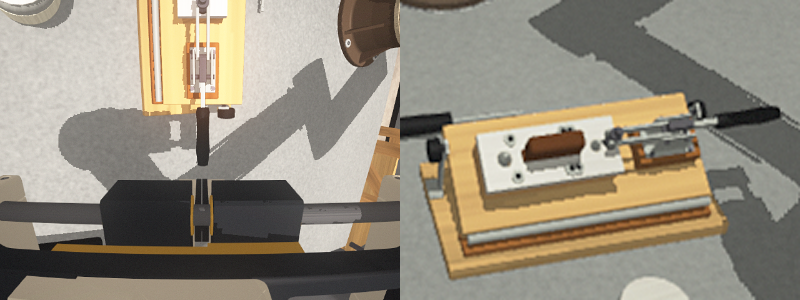

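The clamp is closed: the handle lies along the bed (slope 0.006 rad), the pad is on the plate's end, and the arm is clear.

```bash
python3 -c "
from plant import ctrl
print(ctrl.close_job())"
```

```text
the job is handed in; nothing more can be done
None
```

I handed the job in at about 26 s: the blank and long bush plate measure flush over both pins, and the clamp handle is fully down with its pad on the plate. The hand-in call returned no verdict, and the pad's contact force was judged only from the handle's stop and the pictures.

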